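Dip the oil of an open-drive compressor and show the rod for reading

ROBOT

A 7-joint arm with a two-finger parallel gripper is mounted at the origin on the work surface. World frame = base frame: x ahead of the robot, y to its left, z up, the work surface at z = 0. Lengths are in m, angles in rad, forces in N, time in s.
With the tool pointing down it reaches from about 0.4 to 0.85 m from the base axis. Payload 4.5 kg.
Tool frame: the origin (TCP) lies midway between the tips of the shut fingers; the grasp point (between the pads) lies r.grip_point_offset behind it (r.grip_point_offset is the distance from the TCP to the grasp point, in m); z points along the fingers, y is the line along which they close (so a half turn about z gives the same grasp; the last joint's range is limited). The gripper opens to 88 mm and grips with 3 to 60 N. Pads are 18 mm wide; open, the fingers measure 123 mm over their backs; the gripper's body (75 mm by 187 mm) begins 45 mm behind the grasp point.
Start: joints at [-1.198, 0.689, -0.195, 1.565, 0.157, 0.902, -0.215], TCP at [0.208, 0.59, 0.215] pointing down, gripper open.
Joint ranges: [-3.01, 3.01], [-0.46, 2.08], [-1.47, 1.51], [0.13, 2.56], [-1, 4.14], [0.04, 2.09], [-2.66, 2.66]. Speed limits (rad/s): [2.57, 2.57, 3.14, 3.14, 3.14, 3.14, 3.14].

INTERFACE

Orientations are given as a unit quaternion [x, y, z, w].
In Python, from plant import r gives the robot as it stands.
- The arm moves only by the shell command python3 -m jog 'ROWS' [FORCE]. ROWS is JSON, a list of rows, each an object of numbers: "wx", "wy", "wz": the turn, a rotation vector about the world's x, y, z as a fraction of full scale; "dx", "dy", "dz": the shift along the world's x, y, z as a fraction of full scale; "hand": the closure, from 0 (fully open) to 1 (shut). In form: [{"wx": .., "wy": .., "wz": .., "dx": .., "dy": .., "dz": .., "hand": ..}, ...]. A call has 1 to 5 rows; each row shifts and turns the commanded pose from where the row before left it; what a row does not reach is not made up. Full scale, the value 1, is 0.25 m for a shift and 2 rad for a turn. A row lasts 1/12 s, in which the tool goes at most 41.7 mm and 7.16 degrees, less where a joint would pass 70% of its speed; a pose out of reach is approached as far as the arm can. A call with a number of a shift or a turn outside -1 to 1 is refused whole. A call with a gripper value outside its range is refused whole. The fingers move at their own pace and stop on an object; FORCE is the grip in N (left out, the last holds). Time passes only in rows, so rows that do not move let the fingers close. It gives the time, the measured TCP pose, the force, the opening and the grip force at its end, in the units of the state.
- r.get_state(): the state, without advancing time (a new reading comes with each control period).
- r.snapshot(name): name is "scene" or "side" or "wrist"; returns the picture (400x640x3 uint8, red, green, blue); there is no depth.
- r.camera_info(name): a dict with "mtx" (3x3 intrinsics, pixels), "k1" (the pictures are not rectified: a ray, as slopes to the right and down, at radius r is drawn at 1 + k1 r^2 times it, then the intrinsics apply), "R" (3x3) and "t" (3): a world point X has camera coordinates R X + t. Camera axes: x right, y down, z forward; pixel columns grow to the right and rows downward; lengths in m; the calibration is good to about 2 mm. A picture is of the moment at which its call begins: read the wrist's pose just before it. camera_info takes no time and is no camera call; for the wrist camera it gives the pose at the moment of the call.
- r.finish_job(): hands the job in; it is judged then, once.
Trained networks look in the newest picture that a camera, given by its name, has taken for a name from the list of things; names that differ only in an ending like _2 or _b are one class to them, and where a whole thing is asked for, a point or a joint stands for the part that bears it (a point fixed in the world has none). Each returns a list of dicts, best first, with "p" (0 to 1); they miss things now and then, are a little off and sometimes report something else, mostly with a low value. They report only what shows in the picture. A call takes as long as a camera call. They do not tell look-alikes from the thing itself.
- r.search_frame(camera, query): "bbox" ([left, top, right, bottom] in pixels, round what is visible of it).
- r.masks_of(camera, query): "region" (400x640 bool, what is visible of it) and "bbox" ([left, top, right, bottom] in pixels, round what is visible of it).
The state is a dict: "clock": time; "q": joint angles; "qd": joint speeds; "joint_torque": joint torques, N m; "tool_pos": TCP position; "eef_rot": TCP orientation; "contact_force": force on the tool from outside, world axes, zero at the start; "moment": the same for the moment, N m; "opening": opening from 0.0 (shut) to 1.0 (fully open); "finger_force": force on a finger pad.
Only numpy, scipy, OpenCV 4.12 (cv2) and the standard library are available. Lean on these libraries where they do the work, as an engineer would, in place of code of your own. Each camera call takes 0.05 s, during which the arm holds its last target. There are 200 camera calls.

TASK

Check the compressor's oil: pull the red-knobbed plug out of the slanting filler neck and lay it in the empty trough of the wooden rest with its brass stem in the trough and its flange at the trough's end. Then take the dip rod from the other trough, push it down the neck until its collar stops on the rim, draw it out, and finish holding it still and level in the gripper, with its tip over the drip tray, clear of the tray but no more than 20 cm or so above it, so that it can be read; do not put it down. Leave the other things on the bench alone.

Things in the scene. Friction and masses are not known exactly. Their poses are not given: they have to be found in the camera images.
- compressor: Grey and aluminium twin-cylinder compressor, fixed. Origin on the bench straight below the filler mouth. Crankcase on the -x side of the origin: x -170 to -50 mm, y -60 to 60, belt pulley of diameter 112 on the -y side out to y -100; highest point z 186 mm, at x -155 to -81. In front (+x) only the neck sticks out.
- neck: Filler neck, a straight copper tube, outside diameter 25 mm, bore 17, bore depth 118, fixed to the compressor, slanting at 45 degrees; its mouth faces up and away from the robot. Origin at the centre of the mouth rim, 165 mm above the bench; z axis along the tube, out of the mouth (in the compressor's frame 0.707, 0, 0.707).
- plug: Loose filler plug, about 80 g, held in the neck by its weight only, flange on the rim. Origin: centre of the flange's underside; z along the plug towards the knob. Brass stem diameter 14 mm, z -50 to 0; brass flange diameter 26, z 0 to 5; round red knob diameter 16, z 5 to 45 (grip across at about z 28). Centre of mass about z -14. Turn about its own axis arbitrary.
- plug_tip (a point): Free end of the plug's stem, 50 mm from the flange's underside.
- rest: Wooden rest, fixed, x -106 to -2 mm, y -68 to 68, 45 high; origin on the bench below the far (+x) end of its troughs. On it two upward-open V troughs of aluminium angle (sides at 45 degrees, 28 wide, x -100 to 0, inner bottom edge 49.5 above the bench, tops 64) parallel to x: at y +42 (dip rod) and y -42 (empty, for the plug).
- plug_seat (a point): Point at the far (+x) end of the empty trough, 59.4 mm above the bench, axes as the rest: where the plug's origin belongs when its stem lies in the trough (stem towards -x, flange just outside the trough's end, knob overhanging to +x).
- dip_rod: Loose dip rod, about 80 g, level in its trough, axis 55 mm up, tip to the rest's -x, collar about 4 beyond the trough's end, grip overhanging to +x. Origin: centre of the collar's underside; z from tip to grip. Steel shaft diameter 8, z -110 to 0; brass collar diameter 24, z 0 to 6; round yellow grip diameter 16, z 6 to 66 (grip across at about z 34). Centre of mass about z -25.
- dip_rod_tip (a point): Marked tip of the dip rod, 110 mm from the collar's underside.
- tray: Flat open steel drip tray fixed to the bench, 180 mm (x) by 120 mm (y), walls 3 mm thick and 20 mm high; origin on the bench below the middle of its far (+x) rim, so the tray spans x -180 to 0, y -60 to 60.
- tray_mid (a point): Centre of the tray's inner floor, 3 mm above the bench, axes as the tray.
- gas_cylinder: Bystander: standing yellow torch gas cylinder with paper band and brass valve, diameter 74 mm, 258 mm high; origin at the centre of its base.
- tube_block: Bystander: scorched wooden block 150 x 60 x 45 mm with a copper tube of diameter 13 standing in it up to 214 mm; origin at the centre of the block's underside.
- spanner: Bystander: steel spanner, 190 mm long, lying flat.
- pulley_spacer: Bystander: dark steel spacer ring, diameter 60 mm, 18 mm high, lying flat; origin at the centre of its underside.
Not all that is in view belongs to the job. Of the things shaped like the rest, the wooden one is meant.

How it is judged:
On the way, in this order (a step that is already met when the one before it is completed fails the run):
1. the plug lies in the empty trough, let go (x of plug in the frame of plug_seat between -0.004 and 0.013 m and y of plug in the frame of plug_seat between -0.004 and 0.004 m and z of plug in the frame of plug_seat between -0.004 and 0.004 m and x of plug_tip in the frame of plug_seat below -0.03 m and angle between the z axis of plug and the x axis of rest, either way round below 0.12 rad and contact force between the fingers and plug below 0.1 N and linear speed of plug below 0.03 m/s), for 0.2 s.
2. the dip rod is in the neck with its collar on the rim (z of dip_rod in the frame of neck below 0.0025 m and distance between dip_rod and neck below 0.008 m and angle between the z axis of dip_rod and the z axis of neck, either way round below 0.12 rad), for 0.1 s.
3. the dip rod is drawn fully out of the neck, in the gripper (z of dip_rod_tip in the frame of neck above 0.005 m and contact force between the fingers and dip_rod above 2 N), for 0.1 s.
At the end, for the whole second after the job is handed in: Dip rod gripped (over 2 N), still, level within 0.1 rad, touching only the fingers, its tip inside the tray outline, 35 to 260 mm above the bench; plug released in its trough: within 4 mm sideways and in height, at most 13 mm beyond the trough end, parallel within 0.12 rad (all of step 1 and angle between dip_rod's own z axis and vertical between 1.4708 and 1.6708 rad and x of dip_rod_tip in the frame of tray_mid between -0.087 and 0.087 m and y of dip_rod_tip in the frame of tray_mid between -0.057 and 0.057 m and height (world z) of dip_rod_tip between 0.035 and 0.26 m and contact force between the fingers and dip_rod above 2 N and linear speed of dip_rod below 0.03 m/s and contact force between dip_rod and compressor below 0.1 N and contact force between dip_rod and rest below 0.1 N and contact force between dip_rod and tray below 0.1 N and contact force between dip_rod and plug below 0.1 N and contact force between dip_rod and gas_cylinder below 0.1 N and contact force between dip_rod and tube_block below 0.1 N); the arm keeps its last pose, push and grip.
It fails at once if the yellow gas cylinder is knocked over or shifted by more than 30 mm (distance of gas_cylinder from where it was at the start of the episode above 0.03 m or angle between gas_cylinder's own z axis and vertical above 0.5 rad).
It fails at once if the scorched wooden block with the copper tube is knocked over or shifted by more than 30 mm (distance of tube_block from where it was at the start of the episode above 0.03 m or angle between tube_block's own z axis and vertical above 0.5 rad).
It fails at once if the spanner is knocked over or shifted by more than 30 mm (distance of spanner from where it was at the start of the episode above 0.03 m or angle between spanner's own z axis and vertical above 0.5 rad).
It fails at once if the steel spacer ring is knocked over or shifted by more than 30 mm (distance of pulley_spacer from where it was at the start of the episode above 0.03 m or angle between pulley_spacer's own z axis and vertical above 0.5 rad).
It also fails if it takes over 64 s, if anything falls off the work surface, if the arm or the gripper's body presses on something with over 40 N, if the wrist force passes 120 N, or if a joint passes its speed limit or range.

## Working session

There is one attempt and no reset: what is moved stays moved. The work goes in short steps, Python scripts to look and compute and a shell command to move; the robot and the scene stay as the last step left them, time stands still between calls to the robot, and variables do not carry over. Pictures are saved under pics/ and viewed, at most 10 in all, crops included, and the job is handed in when it is done.

```bash
ls; mkdir -p pics; python3 - <<'E'
from plant import r
import cv2
for n in ["scene","side"]:
    im=r.snapshot(n); cv2.imwrite(f"pics/{n}0.png",im[:,:,::-1])
    i=r.camera_info(n); print(n,i["mtx"],i["k1"],i["R"],i["t"])
    for q in ["compressor","neck","plug","rest","dip_rod","tray","gas_cylinder","tube_block","spanner","pulley_spacer"]:
        print(q,[(round(d["p"],2),[int(v) for v in d["bbox"]]) for d in r.search_frame(n,q)])
s=r.get_state();print(s,r.grip_point_offset)
E
```

```text
pics
scene [[419.05311395   0.         316.37999446]
 [  0.         419.05311395 201.81529484]
 [  0.           0.           1.        ]] -0.08246170142657433 [[ 0.73679487  0.67606715  0.00815637]
 [ 0.35901978 -0.38098949 -0.85202806]
 [-0.57292069  0.6306982  -0.52343258]] [-0.45336985 -0.11147771  1.63269342]
compressor [(0.9, [296, 127, 348, 189])]
neck [(0.66, [257, 195, 313, 241]), (0.64, [334, 152, 346, 167])]
plug []
rest [(0.74, [396, 173, 438, 214]), (0.7, [260, 197, 312, 242]), (0.34, [376, 108, 399, 174])]
dip_rod [(0.49, [302, 205, 323, 212])]
tray [(0.83, [171, 225, 235, 271])]
gas_cylinder [(0.86, [372, 108, 401, 173])]
tube_block [(0.74, [348, 145, 351, 152]), (0.63, [127, 251, 180, 340])]
spanner [(0.61, [337, 240, 377, 283])]
pulley_spacer [(0.47, [398, 220, 413, 235])]
side [[466.75963989   0.         321.82655164]
 [  0.         466.75963989 198.14281373]
 [  0.           0.           1.        ]] -0.03392555600098697 [[-0.93216056 -0.36184524  0.0120299 ]
 [-0.19139996  0.46432222 -0.8647375 ]
 [ 0.3073154  -0.80837671 -0.50208002]] [0.54524672 0.21328624 1.2402
[... 590 characters left out ...]
0.68908538, -0.194629  ,  1.56531542,  0.15732215,
        0.90249437, -0.21511773]), 'qd': array([-6.04994843e-04, -1.50434147e-03, -2.50212819e-04, -1.30634399e-03,
        7.30570119e-05, -1.35469386e-03,  2.63869015e-04]), 'joint_torque': array([ 1.86934858e-05, -5.27491021e+01, -1.26716550e+00, -1.53742915e+01,
       -5.20477106e-02, -4.72110478e-04,  2.27043012e-05]), 'tool_pos': array([0.20771114, 0.58949727, 0.21464847]), 'eef_rot': array([1.68583437e-01, 9.85687386e-01, 4.28439396e-05, 1.26333921e-06]), 'contact_force': array([-0.04315901, -0.09989853, -0.13384959]), 'moment': array([ 0.03652396, -0.00434165, -0.03153762]), 'finger_force': 0.0, 'opening': 1.0022597326980884} 0.0187
```

```bash
python3 - <<'E'
import cv2
a=cv2.imread("pics/scene0.png")[100:350,110:450]; cv2.imwrite("pics/s1.png",cv2.resize(a,(800,588),interpolation=cv2.INTER_CUBIC))
a=cv2.imread("pics/side0.png")[100:390,170:420]; cv2.imwrite("pics/d1.png",cv2.resize(a,(517,600),interpolation=cv2.INTER_CUBIC))
E
```

```text
(no output)
```

View pics/s1.png

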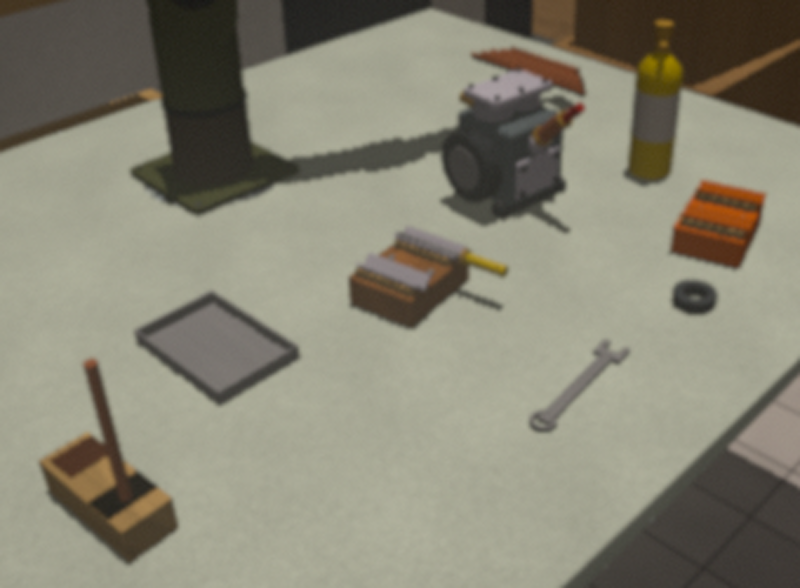

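View pics/d1.png

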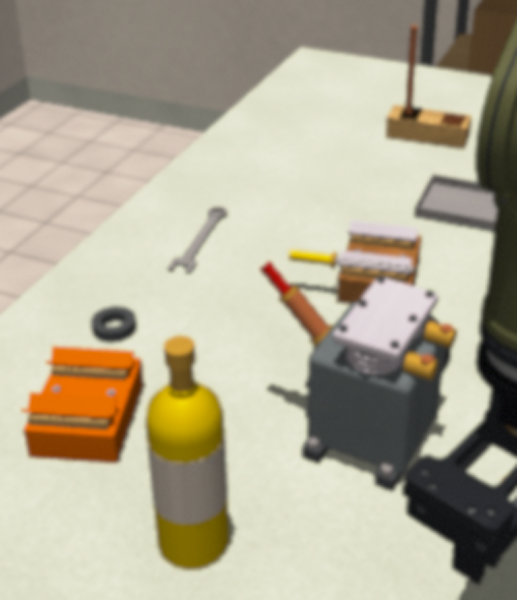

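```bash
cat > h.py <<'E'
from plant import r
import numpy as np, cv2
from scipy.spatial.transform import Rotation as Rt
from scipy.optimize import least_squares
def proj(i,X):
    c=np.atleast_2d(X)@np.array(i["R"]).T+np.array(i["t"]); s=c[:,:2]/c[:,2:]
    s=s*(1+i["k1"]*(s**2).sum(1,keepdims=True)); M=np.array(i["mtx"]); return s@M[:2,:2].T+M[:2,2]
def plane(i,uv,z):
    return least_squares(lambda p:(proj(i,[p[0],p[1],z])[0]-uv),[.5,.0]).x
def tri(obs):
    f=lambda X:np.concatenate([proj(i,X)[0]-uv for i,uv in obs])
    s=least_squares(f,[.55,0,.1]); return s.x,np.abs(s.fun).max()
E
python3 - <<'E'
from h import *
np.set_printoptions(precision=4,suppress=True)
S=r.camera_info("scene");D=r.camera_info("side");W=r.camera_info("wrist")
for n,a,b in [("knob end",(356.5,145.5),(298.6,228.1)),("flange",(344.6,153),(308.8,241.7)),("dip end",(324.6,214.7),(310.7,222.8)),("dip start",(308,209),(332.5,225.7))]:
    print(n,*tri([(S,a),(D,b)]))
for p in [(137,333),(212,293),(299,350),(220,402)]: print("tray",plane(S,(p[0]/2.353+110,p[1]/2.353+100),.02))
print("cyl",plane(S,(650/2.353+110,170/2.353+100),0),plane(D,(188/2.068+170,548/2.068+100),0))
print(W)
s=r.get_state();print(s["tool_pos"],Rt.from_quat(s["eef_rot"]).as_matrix())
E
```

```text
knob end [0.5394 0.2757 0.1944] 0.5737999266283964
flange [0.5123 0.2656 0.1581] 2.6099937459778744
dip end [0.603  0.0482 0.0557] 0.43271544646785287
dip start [0.5403 0.0381 0.0545] 0.869259594214725
tray [ 0.329  -0.3348]
tray [ 0.3233 -0.2187]
tray [ 0.5042 -0.2156]
tray [ 0.5146 -0.3382]
cyl [0.5241 0.5082] [0.5227 0.5168]
{'mtx': array([[354.5454,   0.    , 320.9102],
       [  0.    , 354.5454, 203.283 ],
       [  0.    ,   0.    ,   1.    ]]), 'k1': -0.005029282282008419, 'R': array([[ 0.3317,  0.9434,  0.0005],
       [ 0.8999, -0.3166,  0.2999],
       [ 0.2831, -0.0991, -0.954 ]]), 't': array([-0.6249, -0.0407,  0.3903])}
[0.2077 0.5895 0.2146] [[-0.9432  0.3323  0.    ]
 [ 0.3323  0.9432  0.0001]
 [ 0.      0.0001 -1.    ]]
```

```bash
python3 -m jog '[{"dz":0.16,"wz":0.058},{"dz":0.16,"wz":0.058},{"dz":0.16,"wz":0.058},{"dz":0.16},{"dz":0.16}]'
python3 -m jog '[{"dx":0.1,"dy":-0.12},{"dx":0.1,"dy":-0.12},{"dx":0.1,"dy":-0.12},{"dx":0.1,"dy":-0.12},{"dx":0.1,"dy":-0.12}]'
python3 -m jog '[{"dx":0.1,"dy":-0.12},{"dx":0.1,"dy":-0.12},{"dx":0.1,"dy":-0.12},{"dx":0.1,"dy":-0.12},{"dx":0.1,"dy":-0.12}]'
python3 -m jog '[{"dx":0},{"dx":0},{"dx":0}]'
python3 - <<'E'
from h import *
np.set_printoptions(precision=4,suppress=True)
W=r.camera_info("wrist"); im=r.snapshot("wrist"); cv2.imwrite("pics/w1.png",im[:,:,::-1])
np.save("w1.npy",W,allow_pickle=True)
for q in ["plug","neck","dip_rod","rest"]: print(q,[(round(d["p"],2),[int(v) for v in d["bbox"]]) for d in r.search_frame("wrist",q)])
print(r.get_state())
E
```

```text
plug []
neck []
dip_rod []
rest []
{'clock': 1.35, 'q': array([-1.1982,  0.6891, -0.1946,  1.5653,  0.1573,  0.9025, -0.2151]), 'qd': array([-0.0011,  0.0026, -0.0002, -0.0004, -0.0003,  0.0002,  0.0012]), 'joint_torque': array([ -0.0006, -52.7499,  -1.2675, -15.3743,  -0.052 ,  -0.0007,
         0.    ]), 'tool_pos': array([0.2077, 0.5895, 0.2147]), 'eef_rot': array([ 0.1686,  0.9857,  0.0001, -0.    ]), 'contact_force': array([0.5954, 0.3112, 0.3435]), 'moment': array([ 0.0137,  0.0184, -0.0088]), 'finger_force': 0.0, 'opening': 1.0017668672588875}invalid input
invalid input
invalid input
invalid input
```

View pics/w1.png

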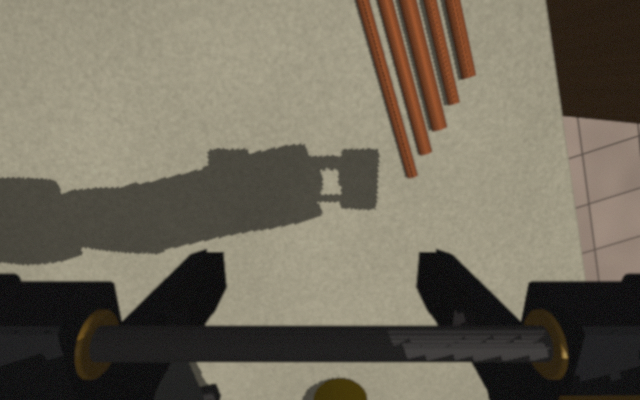

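The arm has not moved (picture: fingers at the bottom, loose copper tubes on the bench at 360–470, 0–180); rows evidently need every key.

```bash
python3 -m jog '[{"wx":0,"wy":0,"wz":0.058,"dx":0,"dy":0,"dz":0.16,"hand":0},{"wx":0,"wy":0,"wz":0.058,"dx":0,"dy":0,"dz":0.16,"hand":0},{"wx":0,"wy":0,"wz":0.058,"dx":0,"dy":0,"dz":0.16,"hand":0},{"wx":0,"wy":0,"wz":0,"dx":0,"dy":0,"dz":0.16,"hand":0},{"wx":0,"wy":0,"wz":0,"dx":0,"dy":0,"dz":0.16,"hand":0}]' &&
python3 -m jog '[{"wx":0,"wy":0,"wz":0,"dx":0.1,"dy":-0.12,"dz":0,"hand":0},{"wx":0,"wy":0,"wz":0,"dx":0.1,"dy":-0.12,"dz":0,"hand":0},{"wx":0,"wy":0,"wz":0,"dx":0.1,"dy":-0.12,"dz":0,"hand":0},{"wx":0,"wy":0,"wz":0,"dx":0.1,"dy":-0.12,"dz":0,"hand":0},{"wx":0,"wy":0,"wz":0,"dx":0.1,"dy":-0.12,"dz":0,"hand":0}]' &&
python3 -m jog '[{"wx":0,"wy":0,"wz":0,"dx":0.1,"dy":-0.12,"dz":0,"hand":0},{"wx":0,"wy":0,"wz":0,"dx":0.1,"dy":-0.12,"dz":0,"hand":0},{"wx":0,"wy":0,"wz":0,"dx":0.1,"dy":-0.12,"dz":0,"hand":0},{"wx":0,"wy":0,"wz":0,"dx":0.1,"dy":-0.12,"dz":0,"hand":0},{"wx":0,"wy":0,"wz":0,"dx":0.1,"dy":-0.12,"dz":0,"hand":0}]' &&
python3 -m jog '[{"wx":0,"wy":0,"wz":0,"dx":0,"dy":0,"dz":0,"hand":0},{"wx":0,"wy":0,"wz":0,"dx":0,"dy":0,"dz":0,"hand":0},{"wx":0,"wy":0,"wz":0,"dx":0,"dy":0,"dz":0,"hand":0}]'
python3 - <<'E'
from h import *
np.set_printoptions(precision=4,suppress=True)
W=r.camera_info("wrist"); im=r.snapshot("wrist"); cv2.imwrite("pics/w2.png",im[:,:,::-1])
np.save("w2.npy",W,allow_pickle=True)
for q in ["plug","neck","dip_rod","rest"]: print(q,[(round(d["p"],2),[int(v) for v in d["bbox"]]) for d in r.search_frame("wrist",q)])
E
```

```text
clock: 1.77
tool_pos: [0.2077, 0.589, 0.4168]
eef_rot: [-0.005, 1.0, 0.0, -0.0]
contact_force: [0.0, 1.5, 0.4]
opening: 1.004
finger_force: 0.0
clock: 2.18
tool_pos: [0.3336, 0.4378, 0.4148]
eef_rot: [-0.005, 1.0, 0.0, 0.0]
contact_force: [1.2, -0.3, 0.7]
opening: 1.002
finger_force: 0.0
clock: 2.6
tool_pos: [0.4586, 0.2878, 0.4149]
eef_rot: [-0.005, 1.0, 0.0, 0.0]
contact_force: [0.2, 0.4, 0.6]
opening: 1.001
finger_force: 0.0
clock: 2.85
tool_pos: [0.4572, 0.29, 0.4147]
eef_rot: [-0.005, 1.0, 0.0, -0.0]
contact_force: [-0.8, -0.7, -0.5]
opening: 1.001
finger_force: 0.0
plug [(0.79, [301, 198, 321, 236])]
neck [(0.97, [297, 156, 329, 199])]
dip_rod [(0.57, [132, 128, 172, 236])]
rest [(0.96, [334, 251, 423, 327]), (0.79, [69, 120, 185, 205])]
```

View pics/w2.png

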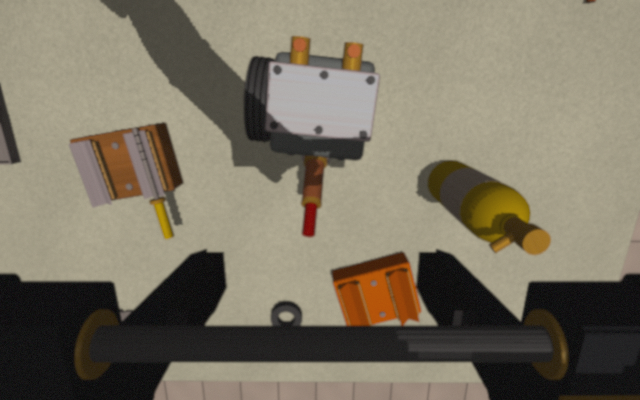

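```bash
python3 - <<'E'
from h import *
np.set_printoptions(precision=4,suppress=True)
im=cv2.imread("pics/w2.png")
a=cv2.resize(im[115:245,60:190],(600,600),interpolation=cv2.INTER_CUBIC);cv2.imwrite("pics/w2c.png",a)
W=np.load("w2.npy",allow_pickle=True).item()
S=r.camera_info("scene");D=r.camera_info("side")
hsv=cv2.cvtColor(im,cv2.COLOR_BGR2HSV)
def blob(m,box):
    z=np.zeros_like(m);x0,y0,x1,y1=box;z[y0:y1,x0:x1]=m[y0:y1,x0:x1]
    v,u=np.nonzero(z);p=np.c_[u,v].astype(float);c=p.mean(0);w,V=np.linalg.eigh(np.cov(p.T));d=V[:,1]*np.sign(V[1,1]);t=(p-c)@d
    return c,d,t.min(),t.max(),len(p)
R=blob(cv2.inRange(hsv,(0,170,60),(4,255,255))|cv2.inRange(hsv,(174,170,60),(180,255,255)),(290,190,335,245))
Y=blob(cv2.inRange(hsv,(20,140,90),(34,255,255)),(140,185,185,245))
print("red",R);print("yel",Y)
# fit: knob centreline uniform z5..45 and neck yaw
def ends(b): return b[0]+b[1]*b[2],b[0]+b[1]*b[3]
def neckf(p):
    a=np.array([np.cos(p[2]),np.sin(p[2]),1])/2**.5; m=np.array([p[0],p[1],.165]); q=proj(W,np.array([m+a*.025,m+a*.007,m+a*.045]))
    d=q[2]-q[1]; d/=np.linalg.norm(d); return np.r_[q[0]-R[0],20*(d[0]*R[1][1]-d[1]*R[1][0])]
print("neck mouth,yaw",least_squares(neckf,[.5,.27,0]).x)
def rodf(p):
    a=np.array([np.cos(p[2]),np.sin(p[2]),0]); m=np.array([p[0],p[1],.055]); q=proj(W,np.array([m+a*.036,m+a*.007,m+a*.066]))
    d=q[2]-q[1]; d/=np.linalg.norm(d); return np.r_[q[0]-Y[0],20*(d[0]*Y[1][1]-d[1]*Y[1][0])]
print("rod collar,yaw",least_squares(rodf,[.5,.05,0]).x)
E
```

```text
red (array([309.4387, 219.3452]), array([-0.0955,  0.9954]), np.float64(-15.710560986555508), np.float64(15.816163505842528), 310)
yel (array([163.0173, 219.3919]), array([0.2971, 0.9549]), np.float64(-19.70991930016657), np.float64(19.2482370726659), 347)
neck mouth,yaw [ 0.5077  0.2789 -0.0928]
rod collar,yaw [0.5388 0.0348 0.1682]
```

View pics/w2c.png

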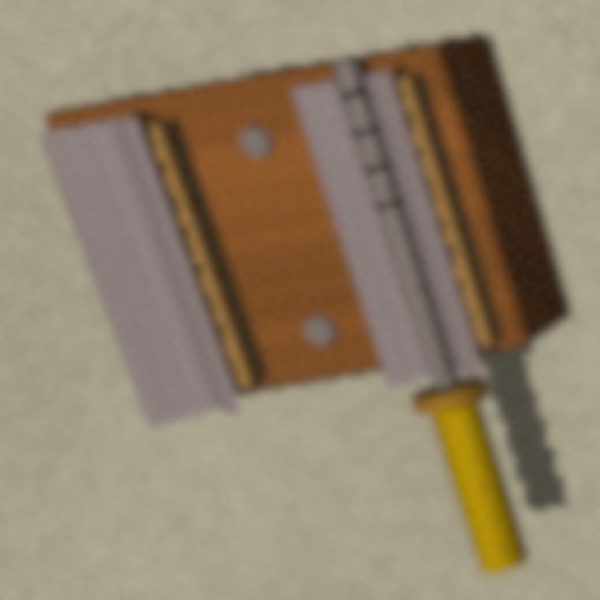

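```bash
python3 - <<'E'
from h import *
np.set_printoptions(precision=4,suppress=True)
W=np.load("w2.npy",allow_pickle=True).item()
pts=[((45,140),-100,-56),((140,115),-100,-28),((152,422),0,-56),((238,408),0,-28),((292,88),-100,28),((392,72),-100,56),((388,382),0,28),((483,374),0,56)]
uv=np.array([p[0] for p in pts])/4.615+[60,115]-.4
L=np.array([[p[1],p[2]] for p in pts])/1e3
def f(p):
    c,s=np.cos(p[2]),np.sin(p[2]); X=np.c_[L@np.array([[c,s],[-s,c]])+p[:2],np.full(8,.064)]
    return (proj(W,X)-uv).ravel()
s=least_squares(f,[.53,0,.17]);print(s.x);print(s.fun.reshape(-1,2))
p=s.x;c,sn=np.cos(p[2]),np.sin(p[2]);T=lambda x,y:p[:2]+[c*x-sn*y,sn*x+c*y]
print("rod axis at x=.004",T(.004,.042),"plug_seat",T(0,-.042))
E
```

```text
[ 0.5418 -0.0051  0.1699]
[[ 0.3151 -2.2957]
 [-2.0471  0.0287]
 [ 0.8604  0.7519]
 [-0.4614  1.0322]
 [ 1.7933 -0.3534]
 [-1.3226 -0.0262]
 [ 1.9559  1.1153]
 [-1.0233  0.0515]]
rod axis at x=.004 [0.5387 0.037 ] plug_seat [ 0.5489 -0.0465]
```

```bash
python3 -m jog '[{"wx":0,"wy":0,"wz":-0.0515,"dx":0,"dy":0,"dz":0,"hand":0},{"wx":-0.0052,"wy":-0.0559,"wz":0,"dx":0.0155,"dy":-0.005,"dz":-0.05,"hand":0},{"wx":-0.0052,"wy":-0.0559,"wz":0,"dx":0.0155,"dy":-0.005,"dz":-0.05,"hand":0},{"wx":-0.0052,"wy":-0.0559,"wz":0,"dx":0.0155,"dy":-0.005,"dz":-0.1,"hand":0},{"wx":-0.0052,"wy":-0.0559,"wz":0,"dx":0.0155,"dy":-0.005,"dz":-0.1,"hand":0}]' 30 &&
python3 -m jog '[{"wx":-0.0052,"wy":-0.0559,"wz":0,"dx":0.0155,"dy":-0.005,"dz":-0.1,"hand":0},{"wx":-0.0052,"wy":-0.0559,"wz":0,"dx":0.0155,"dy":-0.005,"dz":-0.1,"hand":0},{"wx":-0.0052,"wy":-0.0559,"wz":0,"dx":0.0155,"dy":-0.005,"dz":-0.1,"hand":0},{"wx":0,"wy":0,"wz":0,"dx":0,"dy":0,"dz":0,"hand":0},{"wx":0,"wy":0,"wz":0,"dx":0,"dy":0,"dz":0,"hand":0}]'
cat > st.py <<'E'
from h import *
np.set_printoptions(precision=4,suppress=True)
s=r.get_state();M=Rt.from_quat(s["eef_rot"]).as_matrix()
print("tcp",s["tool_pos"],"grasp",s["tool_pos"]-r.grip_point_offset*M[:,2]);print("x,y,z axes",M.T.round(3).tolist());print("q",s["q"],"F",s["contact_force"],"ff",s["finger_force"],s["opening"],s["clock"])
E
python3 st.py
```

```text
clock: 3.52
tool_pos: [0.4721, 0.2851, 0.3452]
eef_rot: [0.046, 0.976, -0.01, 0.213]
contact_force: [1.0, 0.0, -1.1]
opening: 1.001
finger_force: 0.0
clock: 3.93
tool_pos: [0.4868, 0.2766, 0.307]
eef_rot: [0.053, 0.952, -0.026, 0.301]
contact_force: [-0.6, 0.0, 0.3]
opening: 0.998
finger_force: 0.0
tcp [0.4868 0.2766 0.307 ] grasp [0.4762 0.2781 0.3223]
x,y,z axes [[-0.813, 0.086, -0.575], [0.117, 0.993, -0.018], [0.57, -0.082, -0.818]]
q [-1.0012  0.385   0.1078  2.122   1.0523  0.5637 -0.3431] F [-0.5718  0.035   0.3257] ff 0.0 0.9977253210759913 3.9333
```

```bash
cat > go.py <<'E'
# usage: go.py gx gy gz psi tilt_deg : remaining shift/turn (jog units) to bring the grasp point there
from h import *
import sys
np.set_printoptions(precision=4,suppress=True)
gx,gy,gz,psi,tilt=map(float,sys.argv[1:6])
def target(psi,tilt):
    return (Rt.from_euler("z",psi)*Rt.from_euler("y",-tilt,degrees=True)*Rt.from_matrix(np.diag([-1,1,-1]))).as_matrix()
s=r.get_state();M=Rt.from_quat(s["eef_rot"]).as_matrix();T=target(psi,tilt)
print("shift",(np.array([gx,gy,gz])+r.grip_point_offset*T[:,2]-s["tool_pos"])/.25,"turn",Rt.from_matrix(T@M.T).as_rotvec()/2)
print("q",s["q"],"F",s["contact_force"],"ff",s["finger_force"],"op",s["opening"],"t",s["clock"])
E
python3 go.py .4711 .2823 .2413 -.093 45
```

```text
shift [-0.0102  0.0179 -0.3156] turn [-0.0003 -0.0865  0.0129]
q [-1.0012  0.385   0.1078  2.122   1.0523  0.5637 -0.3431] F [-0.5718  0.035   0.3257] ff 0.0 op 0.9977253210759913 t 3.9333
```

```bash
python3 -m jog '[{"wx":0,"wy":-0.02,"wz":0.003,"dx":0,"dy":0.003,"dz":-0.06,"hand":0},{"wx":0,"wy":-0.02,"wz":0.003,"dx":0,"dy":0.003,"dz":-0.06,"hand":0},{"wx":0,"wy":-0.02,"wz":0.003,"dx":0,"dy":0.003,"dz":-0.06,"hand":0},{"wx":0,"wy":-0.02,"wz":0.003,"dx":0,"dy":0.003,"dz":-0.06,"hand":0},{"wx":0,"wy":-0.01,"wz":0.003,"dx":0,"dy":0.003,"dz":-0.06,"hand":0}]'
python3 go.py .4711 .2823 .2413 -.093 45
```

```text
clock: 4.35
tool_pos: [0.4906, 0.2787, 0.2448]
eef_rot: [0.047, 0.925, -0.018, 0.376]
contact_force: [0.1, -1.0, 0.9]
opening: 1.003
finger_force: 0.0
shift [-0.0254  0.0097 -0.0669] turn [-0.0015 -0.0063  0.0037]
q [-1.1139  0.5598  0.1724  2.3227  1.7949  0.5908 -1.2303] F [ 0.0854 -0.9601  0.8649] ff 0.0 op 1.0027807934974209 t 4.35
```

```bash
python3 -m jog '[{"wx":0,"wy":-0.006,"wz":0.003,"dx":-0.015,"dy":0.005,"dz":-0.03,"hand":0},{"wx":0,"wy":0,"wz":0,"dx":-0.01,"dy":0.005,"dz":-0.03,"hand":0},{"wx":0,"wy":0,"wz":0,"dx":0,"dy":0,"dz":0,"hand":0}]'
python3 go.py .4711 .2823 .2413 -.093 45; python3 go.py .5274 .2771 .1848 -.093 45
python3 - <<'E'
from h import *
W=r.camera_info("wrist"); im=r.snapshot("wrist"); cv2.imwrite("pics/w3.png",im[:,:,::-1])
a=np.array([np.cos(-.093),np.sin(-.093),1])/2**.5; m=np.array([.5077,.2789,.165])
print(proj(W,[m+a*z for z in (0,.005,.028,.045)]))
print([d["bbox"] for d in r.search_frame("wrist","plug")])
E
```

```text
clock: 4.6
tool_pos: [0.4836, 0.2804, 0.2282]
eef_rot: [0.044, 0.924, -0.018, 0.38]
contact_force: [-0.1, -0.8, 0.2]
opening: 0.999
finger_force: 0.0
shift [ 0.0026  0.0025 -0.0004] turn [ 0.0002 -0.0024  0.001 ]
q [-1.1078  0.5988  0.1315  2.3526  1.8612  0.6388 -1.3354] F [-0.1482 -0.8389  0.2177] ff 0.0 op 0.9993075540867472 t 4.6
shift [ 0.2278 -0.0183 -0.2264] turn [ 0.0002 -0.0024  0.001 ]
q [-1.1078  0.5988  0.1315  2.3526  1.8612  0.6388 -1.3354] F [-0.1482 -0.8389  0.2177] ff 0.0 op 0.9993075540867472 t 4.6
[[321.98634199 171.75582764]
 [321.98435224 179.04811993]
 [321.97545237 211.46407454]
 [321.96913104 234.29200435]]
[[301.3, 172.9, 340.3, 240.8], [288.3, 171.2, 308.3, 199.7]]
```

View pics/w3.png

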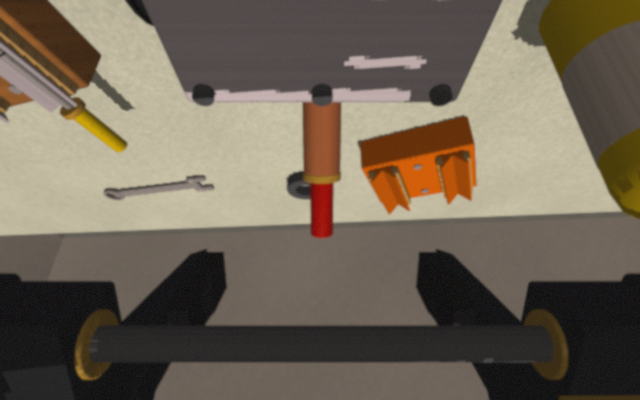

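The red plug stands in the neck at (321, 179–236), within 2 px of the prediction; going in and closing.

```bash
python3 -m jog '[{"wx":0,"wy":-0.0024,"wz":0.001,"dx":0.0456,"dy":-0.0036,"dz":-0.0453,"hand":0},{"wx":0,"wy":0,"wz":0,"dx":0.0456,"dy":-0.0036,"dz":-0.0453,"hand":0},{"wx":0,"wy":0,"wz":0,"dx":0.0456,"dy":-0.0036,"dz":-0.0453,"hand":0},{"wx":0,"wy":0,"wz":0,"dx":0.0456,"dy":-0.0036,"dz":-0.0453,"hand":0},{"wx":0,"wy":0,"wz":0,"dx":0.0456,"dy":-0.0036,"dz":-0.0453,"hand":0}]' 25
python3 -m jog '[{"wx":0,"wy":0,"wz":0,"dx":0,"dy":0,"dz":0,"hand":0},{"wx":0,"wy":0,"wz":0,"dx":0,"dy":0,"dz":0,"hand":0}]'
python3 go.py .5274 .2771 .1848 -.093 45
python3 -m jog '[{"wx":0,"wy":0,"wz":0,"dx":0,"dy":0,"dz":0,"hand":1},{"wx":0,"wy":0,"wz":0,"dx":0,"dy":0,"dz":0,"hand":1},{"wx":0,"wy":0,"wz":0,"dx":0,"dy":0,"dz":0,"hand":1},{"wx":0,"wy":0,"wz":0,"dx":0,"dy":0,"dz":0,"hand":1},{"wx":0,"wy":0,"wz":0,"dx":0,"dy":0,"dz":0,"hand":1}]' 25
python3 -m jog '[{"wx":0,"wy":0,"wz":0,"dx":0,"dy":0,"dz":0,"hand":1},{"wx":0,"wy":0,"wz":0,"dx":0,"dy":0,"dz":0,"hand":1},{"wx":0,"wy":0,"wz":0,"dx":0,"dy":0,"dz":0,"hand":1},{"wx":0,"wy":0,"wz":0,"dx":0,"dy":0,"dz":0,"hand":1},{"wx":0,"wy":0,"wz":0,"dx":0,"dy":0,"dz":0,"hand":1}]' 25; python3 st.py
```

```text
clock: 5.12
tool_pos: [0.5422, 0.2753, 0.1732]
eef_rot: [0.044, 0.922, -0.017, 0.384]
contact_force: [0.2, 0.6, 0.1]
opening: 1.0
finger_force: 0.0
clock: 5.28
tool_pos: [0.5411, 0.2747, 0.1728]
eef_rot: [0.044, 0.922, -0.018, 0.383]
contact_force: [-0.5, -0.2, 0.3]
opening: 0.998
finger_force: 0.0
shift [-0.0022  0.0046 -0.005 ] turn [-0.0001  0.001   0.0009]
q [-0.9489  0.7448  0.0775  2.2993  2.0902  0.6907 -1.487 ] F [-0.5058 -0.1674  0.2964] ff 0.0 op 0.9984674786933698 t 5.2833
clock: 5.7
tool_pos: [0.5398, 0.2756, 0.1724]
eef_rot: [0.042, 0.923, -0.018, 0.383]
contact_force: [-0.7, 0.4, 0.5]
opening: 0.642
finger_force: 0.0
clock: 6.12
tool_pos: [0.54, 0.2752, 0.1719]
eef_rot: [0.043, 0.923, -0.018, 0.383]
contact_force: [0.1, -0.0, 0.1]
opening: 0.269
finger_force: 0.0
tcp [0.54   0.2752 0.1719] grasp [0.5268 0.2764 0.1851]
x,y,z axes [[-0.704, 0.065, -0.707], [0.093, 0.996, -0.0], [0.704, -0.066, -0.707]]
q [-0.9503  0.746   0.0772  2.301   2.0927  0.6909 -1.4896] F [ 0.1034 -0.0478  0.1103] ff 0.0 0.2690589290741224 6.1167
```

```bash
python3 -m jog '[{"wx":0,"wy":0,"wz":0,"dx":0,"dy":0,"dz":0,"hand":1},{"wx":0,"wy":0,"wz":0,"dx":0,"dy":0,"dz":0,"hand":1},{"wx":0,"wy":0,"wz":0,"dx":0,"dy":0,"dz":0,"hand":1},{"wx":0,"wy":0,"wz":0,"dx":0,"dy":0,"dz":0,"hand":1}]' 25; python3 st.py
python3 -m jog '[{"wx":0,"wy":0,"wz":0,"dx":0.02,"dy":-0.0019,"dz":0.02,"hand":1},{"wx":0,"wy":0,"wz":0,"dx":0.03,"dy":-0.0028,"dz":0.03,"hand":1},{"wx":0,"wy":0,"wz":0,"dx":0.04,"dy":-0.0037,"dz":0.04,"hand":1},{"wx":0,"wy":0,"wz":0,"dx":0.045,"dy":-0.0042,"dz":0.045,"hand":1},{"wx":0,"wy":0,"wz":0,"dx":0.045,"dy":-0.0042,"dz":0.045,"hand":1}]' 25
python3 -m jog '[{"wx":0,"wy":0,"wz":0,"dx":0.045,"dy":-0.0042,"dz":0.045,"hand":1},{"wx":0,"wy":0,"wz":0,"dx":0.045,"dy":-0.0042,"dz":0.045,"hand":1},{"wx":0,"wy":0,"wz":0,"dx":0,"dy":0,"dz":0.04,"hand":1}]' 25; python3 st.py
```

```text
clock: 6.45
tool_pos: [0.54, 0.2753, 0.172]
eef_rot: [0.043, 0.923, -0.018, 0.383]
contact_force: [-0.3, -0.6, 1.3]
opening: 0.008
finger_force: 0.4
tcp [0.54   0.2753 0.172 ] grasp [0.5268 0.2765 0.1852]
x,y,z axes [[-0.704, 0.065, -0.708], [0.092, 0.996, -0.0], [0.705, -0.066, -0.707]]
q [-0.9503  0.7459  0.077   2.301   2.0927  0.691  -1.4896] F [-0.254  -0.5783  1.2566] ff 0.4130816599354148 0.0078078149205674735 6.45
clock: 6.87
tool_pos: [0.5858, 0.2707, 0.2178]
eef_rot: [0.043, 0.923, -0.018, 0.383]
contact_force: [-0.6, -0.1, 1.0]
opening: 0.005
finger_force: 0.0
clock: 7.12
tool_pos: [0.6103, 0.2678, 0.2517]
eef_rot: [0.044, 0.922, -0.018, 0.384]
contact_force: [0.6, -1.1, -0.6]
opening: 0.005
finger_force: 0.0
tcp [0.6103 0.2678 0.2517] grasp [0.5971 0.269  0.2649]
x,y,z axes [[-0.701, 0.068, -0.71], [0.095, 0.995, 0.001], [0.707, -0.067, -0.704]]
q [-0.9626  0.6249  0.2998  2.1194  1.8926  0.4184 -1.0963] F [ 0.6371 -1.0563 -0.6143] ff 0.0 0.004902307957991704 7.1167
```

```bash
python3 - <<'E'
from h import *
W=r.camera_info("wrist"); im=r.snapshot("wrist")
a=np.array([np.cos(-.093),np.sin(-.093),1])/2**.5; m=np.array([.5077,.2789,.165])
print(proj(W,[m+a*z for z in (0,.005,.028,.045)]))
s=r.get_state();M=Rt.from_quat(s["eef_rot"]).as_matrix();print("tcp px",proj(W,[s["tool_pos"],s["tool_pos"]-.0187*M[:,2]]))
print([d["bbox"] for d in r.search_frame("wrist","plug")])
d=r.snapshot("side")
b=cv2.resize(d[190:290,260:380],(480,400),interpolation=cv2.INTER_CUBIC)
cv2.imwrite("pics/w4.png",np.hstack([cv2.resize(im,(320,400))*0+cv2.resize(im[100:400,200:440],(320,400)),b])[:,:,::-1])
E
```

```text
[[324.29874743 -61.94922542]
 [324.28967957 -46.67560896]
 [324.24964588  19.55241545]
 [324.22175713  64.60060268]]
tcp px [[321.9975177  250.42917774]
 [322.08738782 267.27666053]]
[[303.6, 2.1, 341.7, 68.5]]
```

View pics/w4.png

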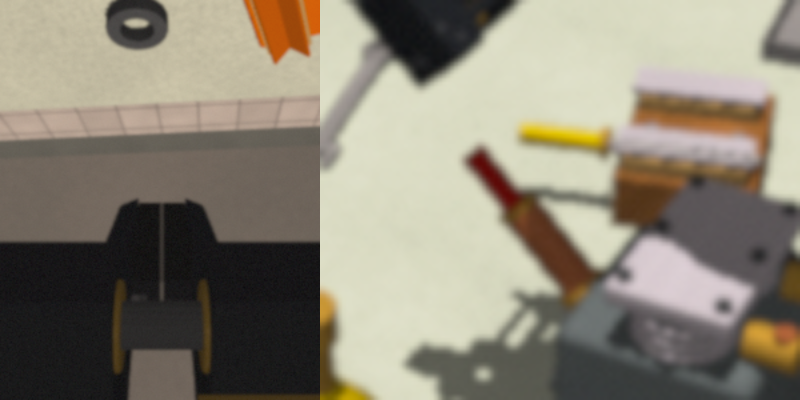

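```bash
python3 - <<'E'
from h import *
np.set_printoptions(precision=4,suppress=True)
S=r.camera_info("scene");D=r.camera_info("side");W2=np.load("w2.npy",allow_pickle=True).item()
sim=r.snapshot("scene");dim=r.snapshot("side");Wn=r.camera_info("wrist");wim=r.snapshot("wrist")
def blob(im,box):
    hsv=cv2.cvtColor(np.ascontiguousarray(im),cv2.COLOR_RGB2HSV);m=cv2.inRange(hsv,(0,150,50),(5,255,255))|cv2.inRange(hsv,(172,150,50),(180,255,255))
    z=np.zeros_like(m);x0,y0,x1,y1=box;z[y0:y1,x0:x1]=m[y0:y1,x0:x1]
    v,u=np.nonzero(z);p=np.c_[u,v].astype(float);c=p.mean(0);w,V=np.linalg.eigh(np.cov(p.T));d=V[:,1];t=(p-c)@d
    return c,c+d*(t.min()-.5),c+d*(t.max()+.5),len(p)
obs={"w2":(W2,blob(cv2.imread("pics/w2.png")[:,:,::-1],(290,190,335,245))),"S":(S,blob(cv2.imread("pics/scene0.png")[:,:,::-1],(335,135,365,165))),"D":(D,blob(cv2.imread("pics/side0.png")[:,:,::-1],(285,215,325,250)))}
for k,v in obs.items():print(k,v[1])
print("now scene",blob(sim,(335,135,365,165)),"side",blob(dim,(285,215,325,250)),"wr",blob(wim,(290,0,345,90)))
for ks in (["w2","S"],["w2","D"],["S","D"],["w2","S","D"]):
    print(ks,tri([(obs[k][0],obs[k][1][0]) for k in ks]))
s=r.get_state();M=Rt.from_quat(s["eef_rot"]).as_matrix()
print("tcp in scene,side",proj(S,s["tool_pos"]),proj(D,s["tool_pos"]))
w=np.hstack([cv2.resize(sim[100:200,280:420],(400,286),interpolation=cv2.INTER_CUBIC),cv2.resize(dim[170:270,220:360],(400,286),interpolation=cv2.INTER_CUBIC)])
cv2.imwrite("pics/sd.png",w[:,:,::-1])
E
```

```text
w2 (array([309.3528, 219.6166]), array([311.0475, 203.1927]), array([307.6955, 235.6776]), 326)
S (array([353.9, 146.5]), array([356.3841, 144.6783]), array([350.4188, 149.0529]), 10)
D (array([303.2344, 234.25  ]), array([298.0961, 228.1039]), array([308.2644, 240.2667]), 64)
now scene (array([353. , 147.5]), array([355.4, 145.7]), array([350.6, 149.3]), 2) side (array([303.4375, 234.75  ]), array([298.426 , 228.8309]), array([308.2547, 240.4395]), 48) wr (array([321.3253,  36.4506]), array([321.3256,  -0.5002]), array([321.3249,  74.5001]), 2610)
['w2', 'S'] (array([0.5254, 0.2776, 0.1845]), np.float64(1.0703992705822998))
['w2', 'D'] (array([0.526 , 0.2772, 0.1818]), np.float64(0.03098366818460363))
['S', 'D'] (array([0.5251, 0.2813, 0.1845]), np.float64(0.45236578589475585))
['w2', 'S', 'D'] (array([0.5258, 0.2777, 0.1832]), np.float64(0.984993954358572))
tcp in scene,side [[372.3725 136.2841]] [[272.4591 201.1943]]
```

View pics/sd.png

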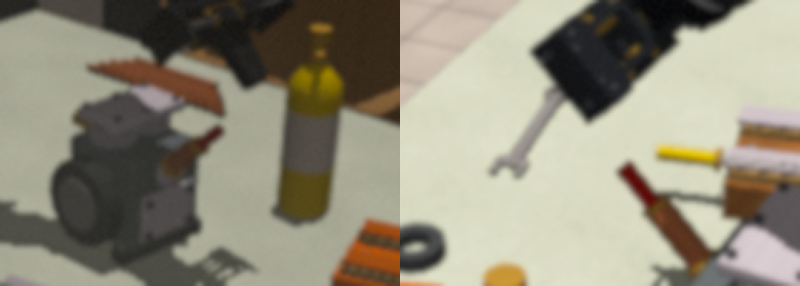

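```bash
python3 - <<'E'
from h import *
np.set_printoptions(precision=4,suppress=True)
W=r.camera_info("wrist");s=r.get_state();M=Rt.from_quat(s["eef_rot"]).as_matrix();p=s["tool_pos"]
Rc=np.array(W["R"]);C=-Rc.T@W["t"]
print("mount R",(Rc@M).round(4).tolist(),"C in tool",M.T@(C-p))
W2=np.load("w2.npy",allow_pickle=True).item();R2=np.array(W2["R"]);C2=-R2.T@W2["t"];M2=Rt.from_quat([-.005,1,0,0]).as_matrix()
print("mount R w2",(R2@M2).round(4).tolist(),"C in tool",M2.T@(C2-[.4572,.29,.4147]))
im=r.snapshot("wrist");hsv=cv2.cvtColor(im,cv2.COLOR_RGB2HSV)
def widths(hsv,rows,c0,c1):
    m=(cv2.inRange(hsv,(0,130,40),(6,255,255))|cv2.inRange(hsv,(172,130,40),(180,255,255)))[:,c0:c1]
    return [int((m[v]>0).sum()) for v in rows]
print("now w",widths(hsv,range(5,75,8),280,360))
h3=cv2.cvtColor(cv2.imread("pics/w3.png"),cv2.COLOR_BGR2HSV);print("w3 w",widths(h3,range(176,242,6),290,350))
a=np.array([np.cos(-.093),np.sin(-.093),1])/2**.5;m=np.array([.5077,.2789,.165])
yv=np.array([.0929,.9957,0])
for z in (.01,.025,.04):
    q=proj(W,[m+a*z,m+a*z-yv*.008,m+a*z+yv*.008]);print("exp now",z,q[0],abs(q[2,0]-q[1,0]))
# w3 camera
M3=Rt.from_quat([.044,.924,-.018,.38]).as_matrix();p3=np.array([.4836,.2804,.2282]);mt=Rc@M;Cc=M.T@(C-p)
R3=mt@M3.T;W3=dict(W,R=R3,t=-R3@(p3+M3@Cc))
for z in (.01,.025,.04):
    q=proj(W3,[m+a*z,m+a*z-yv*.008,m+a*z+yv*.008]);print("exp w3",z,q[0],abs(q[2,0]-q[1,0]))
E
```

```text
mount R [[0.0001, 1.0, -0.0008], [-0.9539, -0.0001, -0.3001], [-0.3001, 0.0008, 0.9539]] C in tool [ 0.0784 -0.0001 -0.1707]
mount R w2 [[0.0002, 1.0, -0.0014], [-0.9541, -0.0002, -0.2995], [-0.2995, 0.0014, 0.9541]] C in tool [ 0.0785 -0.0001 -0.1702]
now w [36, 36, 36, 36, 36, 36, 35, 34, 34]
w3 w [0, 0, 22, 22, 21, 20, 20, 20, 22, 22, 16]
exp now 0.01 [323.0391 -17.3595] 40.514614209062586
exp now 0.025 [322.9135  24.5008] 39.280248268691025
exp now 0.04 [322.7951  63.9038] 38.11391975978563
exp w3 0.01 [321.9492 186.2146] 23.621920053909207
exp w3 0.025 [321.9624 207.2982] 23.194393544959667
exp w3 0.04 [321.975  227.6314] 22.781299571289935
```

```bash
python3 - <<'E'
from h import *
np.set_printoptions(precision=1,suppress=True,linewidth=160)
s=r.get_state();M=Rt.from_quat(s["eef_rot"]).as_matrix();p=s["tool_pos"]
for n in ("scene","side"):
    I=r.camera_info(n);im=r.snapshot(n).astype(int);d=np.abs(im-cv2.imread(f"pics/{n}0.png")[:,:,::-1].astype(int)).sum(2)
    for z in range(20,-65,-6):
        u,v=proj(I,p+M[:,2]*z/1e3)[0];ui,vi=int(round(u)),int(round(v))
        print(n,z,(ui,vi),"diff",d[vi-1:vi+2,ui-1:ui+2].mean().round(),"rgb",im[vi,ui])
E
```

```text
scene 20 (375, 142) diff 6.0 rgb [166 166 148]
scene 14 (374, 140) diff 7.0 rgb [166 167 148]
scene 8 (374, 138) diff 7.0 rgb [165 166 147]
scene 2 (373, 137) diff 6.0 rgb [167 167 148]
scene -4 (372, 135) diff 6.0 rgb [167 168 148]
scene -10 (371, 134) diff 7.0 rgb [166 166 148]
scene -16 (370, 132) diff 16.0 rgb [164 165 146]
scene -22 (369, 130) diff 171.0 rgb [101 101  90]
scene -28 (368, 129) diff 296.0 rgb [43 42 38]
scene -34 (367, 127) diff 271.0 rgb [35 35 34]
scene -40 (366, 125) diff 173.0 rgb [36 34 34]
scene -46 (365, 124) diff 142.0 rgb [32 30 31]
scene -52 (365, 122) diff 57.0 rgb [33 32 31]
scene -58 (364, 121) diff 43.0 rgb [34 34 32]
scene -64 (363, 119) diff 32.0 rgb [34 32 31]
side 20 (268, 205) diff 31.0 rgb [215 215 192]
side 14 (269, 204) diff 32.0 rgb [204 205 183]
side 8 (270, 203) diff 31.0 rgb [175 174 157]
side 2 (272, 202) diff 29.0 rgb [136 130 125]
side -4 (273, 200) diff 112.0 rgb [137 134 125]
side -10 (275, 199) diff 393.0 rgb [52 50 49]
side -16 (276, 198) diff 544.0 rgb [21 24 25]
side -22 (278, 197) diff 597.0 rgb [18 18 21]
side -28 (279, 196) diff 598.0 rgb [17 19 20]
side -34 (281, 195) diff 598.0 rgb [20 20 21]
side -40 (283, 193) diff 584.0 rgb [23 24 27]
side -46 (284, 192) diff 565.0 rgb [31 32 35]
side -52 (286, 191) diff 550.0 rgb [33 35 38]
side -58 (287, 190) diff 548.0 rgb [36 36 39]
side -64 (289, 189) diff 546.0 rgb [35 35 39]
```

The reported TCP lies about 20 mm beyond the visible fingertips (scene profile and wrist view agree), so the fingers closed short of the knob. I'll work with an effective grasp offset of 38.7 mm.

```bash
sed -i 's/r.grip_point_offset\*/.0387*/' go.py st.py; python3 go.py .4711 .2823 .2413 -.093 45
python3 -m jog '[{"wx":0,"wy":0,"wz":0,"dx":-0.08,"dy":0.007,"dz":0,"hand":0},{"wx":0,"wy":0,"wz":0,"dx":-0.08,"dy":0.007,"dz":0,"hand":0},{"wx":0,"wy":0,"wz":0,"dx":-0.08,"dy":0.007,"dz":-0.01,"hand":0},{"wx":0,"wy":0,"wz":0,"dx":-0.08,"dy":0.007,"dz":-0.02,"hand":0},{"wx":0,"wy":0,"wz":0,"dx":-0.08,"dy":0.007,"dz":-0.03,"hand":0}]' 25
python3 -m jog '[{"wx":0,"wy":0,"wz":0,"dx":-0.02,"dy":0.002,"dz":-0.03,"hand":0},{"wx":0,"wy":0,"wz":0,"dx":0,"dy":0,"dz":-0.03,"hand":0},{"wx":0,"wy":0,"wz":0,"dx":0,"dy":0,"dz":0,"hand":0},{"wx":0,"wy":0,"wz":0,"dx":0,"dy":0,"dz":0,"hand":0},{"wx":0,"wy":0,"wz":0,"dx":0,"dy":0,"dz":0,"hand":0}]' 25
python3 go.py .4711 .2823 .2413 -.093 45;python3 go.py .5274 .2771 .1848 -.093 45
```

```text
shift [-0.4349  0.0434 -0.139 ] turn [ 0.0005 -0.0003 -0.0004]
q [-0.9636  0.627   0.2945  2.1241  1.895   0.4204 -1.1007] F [ 0.6051 -0.6707 -1.3846] ff 0.0 op 0.0046386426159010655 t 7.5667
clock: 7.98
tool_pos: [0.5068, 0.2778, 0.2346]
eef_rot: [0.043, 0.923, -0.018, 0.383]
contact_force: [0.3, -0.2, 0.3]
opening: 0.362
finger_force: 0.0
clock: 8.4
tool_pos: [0.5029, 0.278, 0.2197]
eef_rot: [0.043, 0.923, -0.018, 0.383]
contact_force: [0.1, -0.1, -0.5]
opening: 0.735
finger_force: 0.0
shift [-0.0184  0.0071 -0.0231] turn [0.0002 0.0005 0.0002]
q [-1.0836  0.6302  0.1621  2.3371  1.9438  0.622  -1.3832] F [ 0.1438 -0.111  -0.5048] ff 0.0 op 0.7354752758827054 t 8.4
shift [ 0.2068 -0.0137 -0.2491] turn [0.0002 0.0005 0.0002]
q [-1.0836  0.6302  0.1621  2.3371  1.9438  0.622  -1.3832] F [ 0.1438 -0.111  -0.5048] ff 0.0 op 0.7354752758827054 t 8.4
```

```bash
python3 -m jog '[{"wx":0,"wy":0,"wz":0,"dx":0,"dy":0.001,"dz":-0.04,"hand":0.3},{"wx":0,"wy":0,"wz":0,"dx":0.05,"dy":-0.003,"dz":-0.05,"hand":0.3},{"wx":0,"wy":0,"wz":0,"dx":0.05,"dy":-0.003,"dz":-0.05,"hand":0.3},{"wx":0,"wy":0,"wz":0,"dx":0.05,"dy":-0.003,"dz":-0.05,"hand":0.3},{"wx":0,"wy":0,"wz":0,"dx":0.035,"dy":-0.003,"dz":-0.035,"hand":0.3}]' 25
python3 -m jog '[{"wx":0,"wy":0,"wz":0,"dx":0.022,"dy":-0.003,"dz":-0.024,"hand":0.3},{"wx":0,"wy":0,"wz":0,"dx":0,"dy":0,"dz":0,"hand":1},{"wx":0,"wy":0,"wz":0,"dx":0,"dy":0,"dz":0,"hand":1},{"wx":0,"wy":0,"wz":0,"dx":0,"dy":0,"dz":0,"hand":1},{"wx":0,"wy":0,"wz":0,"dx":0,"dy":0,"dz":0,"hand":1}]' 25
python3 go.py .5274 .2771 .1848 -.093 45
python3 -m jog '[{"wx":0,"wy":0,"wz":0,"dx":0,"dy":0,"dz":0,"hand":1},{"wx":0,"wy":0,"wz":0,"dx":0,"dy":0,"dz":0,"hand":1},{"wx":0,"wy":0,"wz":0,"dx":0,"dy":0,"dz":0,"hand":1},{"wx":0,"wy":0,"wz":0,"dx":0,"dy":0,"dz":0,"hand":1},{"wx":0,"wy":0,"wz":0,"dx":0,"dy":0,"dz":0,"hand":1}]' 25; python3 -m jog '[{"wx":0,"wy":0,"wz":0,"dx":0,"dy":0,"dz":0,"hand":1},{"wx":0,"wy":0,"wz":0,"dx":0,"dy":0,"dz":0,"hand":1},{"wx":0,"wy":0,"wz":0,"dx":0,"dy":0,"dz":0,"hand":1}]' 25; python3 st.py
```

```text
clock: 8.82
tool_pos: [0.5503, 0.2751, 0.163]
eef_rot: [0.043, 0.923, -0.018, 0.383]
contact_force: [-0.3, 0.7, -1.0]
opening: 0.698
finger_force: 0.0
clock: 9.23
tool_pos: [0.5539, 0.2751, 0.1578]
eef_rot: [0.042, 0.923, -0.017, 0.383]
contact_force: [-0.3, 0.1, -0.3]
opening: 0.423
finger_force: 0.0
shift [ 0.0031 -0.0021 -0.0015] turn [-0.0001  0.0004 -0.0006]
q [-0.9332  0.7826  0.0923  2.2805  2.1461  0.6872 -1.5258] F [-0.2754  0.1292 -0.2799] ff 0.0 op 0.4228444192397155 t 9.2333
clock: 9.65
tool_pos: [0.5543, 0.2747, 0.1574]
eef_rot: [0.043, 0.923, -0.018, 0.383]
contact_force: [0.3, -0.2, 1.4]
opening: 0.173
finger_force: 25.0
clock: 9.9
tool_pos: [0.5543, 0.2747, 0.1573]
eef_rot: [0.043, 0.923, -0.018, 0.383]
contact_force: [0.2, 0.1, 2.4]
opening: 0.172
finger_force: 25.0
tcp [0.5543 0.2747 0.1573] grasp [0.5271 0.2772 0.1846]
x,y,z axes [[-0.703, 0.065, -0.708], [0.093, 0.996, -0.0], [0.705, -0.066, -0.706]]
q [-0.9323  0.7839  0.0924  2.2799  2.1465  0.6875 -1.5261] F [0.1579 0.1251 2.374 ] ff 24.992340803146362 0.17210753519200603 9.9
```

```bash
python3 -m jog '[{"wx":0,"wy":0,"wz":0,"dx":0.02,"dy":-0.0019,"dz":0.02,"hand":1},{"wx":0,"wy":0,"wz":0,"dx":0.03,"dy":-0.0028,"dz":0.03,"hand":1},{"wx":0,"wy":0,"wz":0,"dx":0.04,"dy":-0.0037,"dz":0.04,"hand":1},{"wx":0,"wy":0,"wz":0,"dx":0.04,"dy":-0.0037,"dz":0.04,"hand":1},{"wx":0,"wy":0,"wz":0,"dx":0.04,"dy":-0.0037,"dz":0.04,"hand":1}]' 25
python3 -m jog '[{"wx":0,"wy":0,"wz":0,"dx":0.04,"dy":-0.0037,"dz":0.04,"hand":1},{"wx":0,"wy":0,"wz":0,"dx":0.04,"dy":-0.0037,"dz":0.05,"hand":1},{"wx":0,"wy":0,"wz":0,"dx":0.02,"dy":-0.0037,"dz":0.06,"hand":1}]' 25; python3 go.py .5796 -.0423 .15 .17 0
```

```text
clock: 10.32
tool_pos: [0.5971, 0.2706, 0.2001]
eef_rot: [0.043, 0.923, -0.018, 0.382]
contact_force: [0.8, -0.4, -1.5]
opening: 0.171
finger_force: 25.0
clock: 10.57
tool_pos: [0.6228, 0.2673, 0.2377]
eef_rot: [0.043, 0.923, -0.018, 0.382]
contact_force: [-0.4, 0.1, -1.1]
opening: 0.172
finger_force: 25.0
shift [-0.1728 -1.2386 -0.5057] turn [-0.015   0.3936  0.1247]
q [-0.9517  0.662   0.3205  2.1029  1.9681  0.3959 -1.165 ] F [-0.4291  0.118  -1.11  ] ff 24.992472231388092 op 0.17153927022362814 t 10.5667
```

```bash
python3 -m jog '[{"wx":-0.0015,"wy":0.035,"wz":0.0125,"dx":-0.017,"dy":-0.06,"dz":0.03,"hand":1},{"wx":-0.0015,"wy":0.04,"wz":0.0125,"dx":-0.017,"dy":-0.1,"dz":0,"hand":1},{"wx":-0.0015,"wy":0.04,"wz":0.0125,"dx":-0.017,"dy":-0.12,"dz":0,"hand":1},{"wx":-0.0015,"wy":0.04,"wz":0.0125,"dx":-0.017,"dy":-0.12,"dz":0,"hand":1},{"wx":-0.0015,"wy":0.04,"wz":0.0125,"dx":-0.017,"dy":-0.12,"dz":0,"hand":1}]' 25
python3 -m jog '[{"wx":-0.0015,"wy":0.04,"wz":0.0125,"dx":-0.017,"dy":-0.12,"dz":0,"hand":1},{"wx":-0.0015,"wy":0.04,"wz":0.0125,"dx":-0.017,"dy":-0.12,"dz":-0.03,"hand":1},{"wx":-0.0015,"wy":0.04,"wz":0.0125,"dx":-0.017,"dy":-0.12,"dz":-0.05,"hand":1},{"wx":-0.0015,"wy":0.04,"wz":0.0125,"dx":-0.017,"dy":-0.12,"dz":-0.05,"hand":1},{"wx":-0.0015,"wy":0.03,"wz":0.0125,"dx":-0.017,"dy":-0.12,"dz":-0.05,"hand":1}]' 25
python3 -m jog '[{"wx":0,"wy":0,"wz":0,"dx":0,"dy":0,"dz":0,"hand":1}]' 25
python3 go.py .5796 -.0423 .15 .17 0
```

```text
clock: 10.98
tool_pos: [0.6212, 0.1996, 0.2432]
eef_rot: [0.008, 0.957, -0.013, 0.29]
contact_force: [-0.3, 0.1, -0.6]
opening: 0.173
finger_force: 25.0
clock: 11.4
tool_pos: [0.6118, 0.0938, 0.2057]
eef_rot: [-0.035, 0.985, -0.012, 0.17]
contact_force: [0.7, 0.6, -0.8]
opening: 0.17
finger_force: 25.0
clock: 11.48
tool_pos: [0.6124, 0.0771, 0.203]
eef_rot: [-0.024, 0.985, -0.019, 0.167]
contact_force: [0.2, -1.8, -1.3]
opening: 0.175
finger_force: 25.0
shift [-0.1311 -0.4776 -0.367 ] turn [0.0045 0.169  0.0597]
q [-0.0723  0.5901 -0.3043  1.9559  0.8049  0.4126  0.6059] F [ 0.1625 -1.7693 -1.3156] ff 24.991224110126495 op 0.17535587172594255 t 11.4833
```

```bash
python3 -m jog '[{"wx":0.001,"wy":0.034,"wz":0.012,"dx":-0.026,"dy":-0.095,"dz":-0.02,"hand":1},{"wx":0.001,"wy":0.034,"wz":0.012,"dx":-0.026,"dy":-0.095,"dz":-0.02,"hand":1},{"wx":0.001,"wy":0.034,"wz":0.012,"dx":-0.026,"dy":-0.095,"dz":-0.02,"hand":1},{"wx":0.001,"wy":0.034,"wz":0.012,"dx":-0.026,"dy":-0.095,"dz":-0.02,"hand":1},{"wx":0.001,"wy":0.034,"wz":0.012,"dx":-0.026,"dy":-0.095,"dz":-0.02,"hand":1}]' 25
python3 -m jog '[{"wx":0,"wy":0,"wz":0,"dx":0,"dy":0,"dz":0,"hand":1},{"wx":0,"wy":0,"wz":0,"dx":0,"dy":0,"dz":0,"hand":1}]' 25
python3 go.py .5796 -.0423 .15 .17 0
```

```text
clock: 11.9
tool_pos: [0.5785, -0.0277, 0.1796]
eef_rot: [-0.093, 0.996, 0.007, 0.0]
contact_force: [0.9, 0.2, -1.3]
opening: 0.171
finger_force: 25.0
clock: 12.07
tool_pos: [0.5791, -0.0281, 0.1786]
eef_rot: [-0.091, 0.996, 0.006, 0.001]
contact_force: [0.5, 0.8, -0.5]
opening: 0.172
finger_force: 25.0
shift [ 0.0019 -0.0568 -0.2694] turn [-0.0065  0.0009 -0.0059]
q [ 0.3334  0.7343 -0.6256  1.7313  0.5322  0.8489  1.2242] F [ 0.5001  0.7743 -0.5076] ff 24.992946088314056 op 0.17168507599338012 t 12.0667
```

```bash
python3 -m jog '[{"wx":-0.0065,"wy":0.001,"wz":-0.006,"dx":0.002,"dy":-0.03,"dz":-0.08,"hand":1},{"wx":0,"wy":0,"wz":0,"dx":0,"dy":-0.027,"dz":-0.1,"hand":1},{"wx":0,"wy":0,"wz":0,"dx":0,"dy":0,"dz":-0.09,"hand":1},{"wx":0,"wy":0,"wz":0,"dx":0,"dy":0,"dz":-0.1,"hand":1},{"wx":0,"wy":0,"wz":0,"dx":0,"dy":0,"dz":-0.06,"hand":1}]' 25
python3 -m jog '[{"wx":0,"wy":0,"wz":0,"dx":0,"dy":0,"dz":0,"hand":1},{"wx":0,"wy":0,"wz":0,"dx":0,"dy":0,"dz":0,"hand":1}]' 25
python3 go.py .5796 -.0423 .0594 .17 0
python3 - <<'E'
from h import *
np.set_printoptions(precision=1,suppress=True)
W=r.camera_info("wrist");im=r.snapshot("wrist");np.save("w5.npy",W,allow_pickle=True);cv2.imwrite("pics/w5raw.png",im[:,:,::-1])
s=r.get_state();M=Rt.from_quat(s["eef_rot"]).as_matrix();g=s["tool_pos"]-.0387*M[:,2];a=-M[:,0]
print("exp plug tip,flange,-5,knob end",proj(W,[g-a*.078,g-a*.028,g-a*.023,g+a*.017]))
c,sn=np.cos(.17),np.sin(.17);u=np.array([c,sn,0]);n=np.array([-sn,c,0]);p=np.array([.549,-.0475,.064])
print("exp trough corners far -,+ near -,+",proj(W,[p-n*.014,p+n*.014,p-.1*u-n*.014,p-.1*u+n*.014]))
cv2.imwrite("pics/w5.png",cv2.resize(im[0:240,200:440],(600,600),interpolation=cv2.INTER_CUBIC)[:,:,::-1])
E
```

```text
clock: 12.48
tool_pos: [0.5781, -0.0382, 0.0705]
eef_rot: [-0.089, 0.996, 0.001, -0.001]
contact_force: [-0.1, 0.5, -0.6]
opening: 0.173
finger_force: 25.0
clock: 12.65
tool_pos: [0.5788, -0.0382, 0.0723]
eef_rot: [-0.089, 0.996, 0.001, -0.0]
contact_force: [0.0, 0.4, -0.0]
opening: 0.177
finger_force: 25.0
shift [ 0.0033 -0.0162 -0.2063] turn [-0.0008 -0.0004 -0.0038]
q [ 0.2772  0.8744 -0.5095  1.8042  0.6702  0.6434  1.116 ] F [ 0.0388  0.4081 -0.0096] ff 24.99203324317932 op 0.17733562898227417 t 12.65
exp plug tip,flange,-5,knob end [[319.7  95.9]
 [319.7 228.2]
 [319.7 239.8]
 [319.7 325.1]]
exp trough corners far -,+ near -,+ [[286.2 187.6]
 [340.  188. ]
 [281.4 -33.8]
 [345.5 -33.2]]
```

View pics/w5.png

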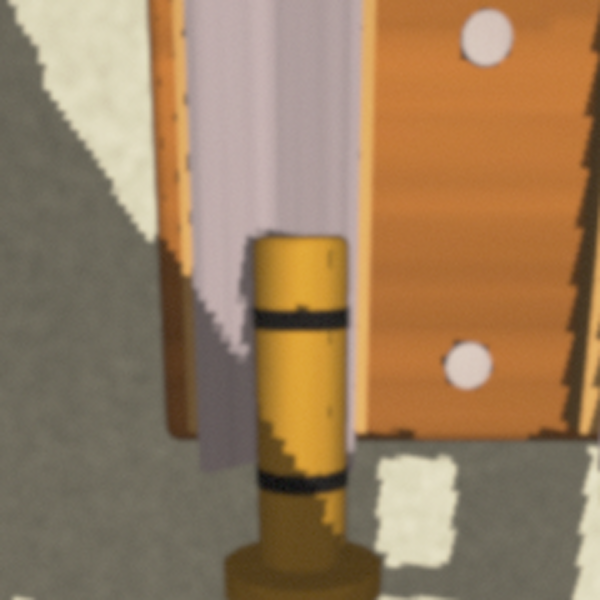

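Stem (302 → u 321) and tip (v 95) match prediction; trough centre is ~1.5 mm further to −y and its end ~2 mm nearer than assumed. Correcting and lowering.

```bash
python3 -m jog '[{"wx":0,"wy":0,"wz":-0.003,"dx":-0.001,"dy":-0.023,"dz":-0.03,"hand":1},{"wx":0,"wy":0,"wz":0,"dx":0,"dy":0,"dz":-0.05,"hand":1},{"wx":0,"wy":0,"wz":0,"dx":0,"dy":0,"dz":-0.05,"hand":1},{"wx":0,"wy":0,"wz":0,"dx":0,"dy":0,"dz":-0.04,"hand":1},{"wx":0,"wy":0,"wz":0,"dx":0,"dy":0,"dz":-0.016,"hand":1}]' 25
python3 -m jog '[{"wx":0,"wy":0,"wz":0,"dx":0,"dy":0,"dz":0,"hand":1},{"wx":0,"wy":0,"wz":0,"dx":0,"dy":0,"dz":0,"hand":1}]' 25
python3 go.py .5786 -.0440 .0594 .17 0
python3 -m jog '[{"wx":0,"wy":0,"wz":0,"dx":0,"dy":0,"dz":-0.006,"hand":1},{"wx":0,"wy":0,"wz":0,"dx":0,"dy":0,"dz":0,"hand":1}]' 25
```

```text
clock: 13.12
tool_pos: [0.5777, -0.0459, 0.0236]
eef_rot: [-0.084, 0.996, 0.001, -0.002]
contact_force: [-0.1, 0.5, 2.9]
opening: 0.172
finger_force: 25.0
clock: 13.28
tool_pos: [0.5787, -0.0455, 0.0253]
eef_rot: [-0.085, 0.996, 0.001, -0.001]
contact_force: [-0.6, -0.0, -0.8]
opening: 0.173
finger_force: 25.0
shift [-0.0004  0.0061 -0.0183] turn [-0.001  -0.0006  0.0002]
q [ 0.257   0.9429 -0.451   1.8172  0.7283  0.5553  1.0711] F [-0.605  -0.0379 -0.8275] ff 24.992117285728455 op 0.1730687857347135 t 13.2833
clock: 13.45
tool_pos: [0.5793, -0.0456, 0.0244]
eef_rot: [-0.085, 0.996, 0.001, 0.0]
contact_force: [0.6, 1.4, -0.6]
opening: 0.175
finger_force: 25.0
```

```bash
python3 -m jog '[{"wx":0,"wy":0,"wz":0,"dx":0,"dy":0.005,"dz":-0.006,"hand":1},{"wx":0,"wy":0,"wz":0,"dx":0,"dy":0,"dz":0,"hand":1}]' 25
python3 -m jog '[{"wx":0,"wy":0,"wz":0,"dx":0,"dy":0,"dz":-0.005,"hand":1},{"wx":0,"wy":0,"wz":0,"dx":0,"dy":0,"dz":0,"hand":1}]' 25
python3 -m jog '[{"wx":0,"wy":0,"wz":0,"dx":0,"dy":0,"dz":-0.004,"hand":1},{"wx":0,"wy":0,"wz":0,"dx":0,"dy":0,"dz":0,"hand":1}]' 25
python3 -m jog '[{"wx":0,"wy":0,"wz":0,"dx":0,"dy":0,"dz":-0.004,"hand":1},{"wx":0,"wy":0,"wz":0,"dx":0,"dy":0,"dz":0,"hand":1}]' 25
python3 go.py .5786 -.0440 .0594 .17 0
```

```text
clock: 13.62
tool_pos: [0.5791, -0.0441, 0.0228]
eef_rot: [-0.085, 0.996, 0.001, 0.0]
contact_force: [-0.1, 0.1, -1.2]
opening: 0.175
finger_force: 25.0
clock: 13.78
tool_pos: [0.5793, -0.0441, 0.0218]
eef_rot: [-0.085, 0.996, 0.001, 0.0]
contact_force: [-0.6, 0.9, 3.2]
opening: 0.168
finger_force: 25.0
clock: 13.95
tool_pos: [0.5794, -0.0441, 0.021]
eef_rot: [-0.085, 0.996, 0.001, 0.0]
contact_force: [-1.0, 1.9, 7.3]
opening: 0.173
finger_force: 25.0
clock: 14.12
tool_pos: [0.5795, -0.0442, 0.02]
eef_rot: [-0.085, 0.996, 0.001, 0.0]
contact_force: [-0.2, 0.9, 7.5]
opening: 0.173
finger_force: 25.0
shift [-0.0036  0.0006  0.0026] turn [-0.001   0.0004  0.0003]
q [ 0.2503  0.9504 -0.443   1.8182  0.7357  0.5432  1.0622] F [-0.2495  0.8776  7.4601] ff 25.00164359807968 op 0.1734389452555877 t 14.1167
```

```bash
python3 -m jog '[{"wx":0,"wy":0,"wz":0,"dx":0,"dy":0,"dz":0.004,"hand":1},{"wx":0,"wy":0,"wz":0,"dx":0,"dy":0,"dz":0,"hand":0.55},{"wx":0,"wy":0,"wz":0,"dx":0,"dy":0,"dz":0,"hand":0.55},{"wx":0,"wy":0,"wz":0,"dx":0,"dy":0,"dz":0,"hand":0.55},{"wx":0,"wy":0,"wz":0,"dx":0,"dy":0,"dz":0,"hand":0.55}]' 25
python3 -m jog '[{"wx":0,"wy":0,"wz":0,"dx":0,"dy":0,"dz":0,"hand":0.55},{"wx":0,"wy":0,"wz":0,"dx":0,"dy":0,"dz":0,"hand":0.55},{"wx":0,"wy":0,"wz":0,"dx":0,"dy":0,"dz":0.05,"hand":0.55},{"wx":0,"wy":0,"wz":0,"dx":0,"dy":0,"dz":0.1,"hand":0.55},{"wx":0,"wy":0,"wz":0,"dx":0,"dy":0,"dz":0.1,"hand":0.55}]' 25
python3 -m jog '[{"wx":0,"wy":0,"wz":0,"dx":0,"dy":0,"dz":0.1,"hand":0.55},{"wx":0,"wy":0,"wz":0,"dx":-0.05,"dy":0.02,"dz":0.12,"hand":0.55},{"wx":0,"wy":0,"wz":0,"dx":-0.12,"dy":0.05,"dz":0.1,"hand":0.55},{"wx":0,"wy":0,"wz":0,"dx":0,"dy":0,"dz":0,"hand":0.55},{"wx":0,"wy":0,"wz":0,"dx":0,"dy":0,"dz":0,"hand":0.55}]' 25
python3 - <<'E'
from h import *
np.set_printoptions(precision=1,suppress=True)
W=r.camera_info("wrist");im=r.snapshot("wrist");np.save("w6.npy",W,allow_pickle=True);cv2.imwrite("pics/w6.png",im[:,:,::-1])
c,sn=np.cos(.17),np.sin(.17);u=np.array([c,sn,0])
p=np.array([.547+.005,-.0488+.001,.0594])
print("exp plug -50,0,5,45",proj(W,[p-.05*u,p,p+.005*u,p+.045*u]))
q=np.array([.5388,.0358,.055]);print("exp rod -110,0,6,66",proj(W,[q-.11*u,q,q+.006*u,q+.066*u]))
hsv=cv2.cvtColor(im,cv2.COLOR_RGB2HSV)
def blob(m):
    n,l,st,ce=cv2.connectedComponentsWithStats(m)
    for k in np.argsort(-st[1:,4])[:2]+1:
        v,uu=np.nonzero(l==k);P=np.c_[uu,v].astype(float);w,V=np.linalg.eigh(np.cov(P.T));t=(P-ce[k])@V[:,1];print(st[k],"ends",ce[k]+V[:,1]*t.min(),ce[k]+V[:,1]*t.max())
print("red");blob(cv2.inRange(hsv,(0,170,50),(4,255,255))|cv2.inRange(hsv,(174,170,50),(180,255,255)))
print("yel");blob(cv2.inRange(hsv,(22,170,60),(32,255,255)))
for qq in("plug","dip_rod"):print(qq,[(round(d["p"],2),d["bbox"]) for d in r.search_frame("wrist",qq)])
E
```

```text
clock: 14.53
tool_pos: [0.5785, -0.0449, 0.0201]
eef_rot: [-0.084, 0.996, 0.001, -0.001]
contact_force: [-0.1, 0.8, 0.4]
opening: 0.439
finger_force: 0.0
clock: 14.95
tool_pos: [0.578, -0.0444, 0.0836]
eef_rot: [-0.085, 0.996, 0.001, -0.001]
contact_force: [0.5, 0.2, 0.2]
opening: 0.452
finger_force: 0.0
clock: 15.37
tool_pos: [0.5362, -0.0264, 0.1652]
eef_rot: [-0.086, 0.996, 0.001, 0.001]
contact_force: [0.7, -0.7, 0.6]
opening: 0.453
finger_force: 0.0
exp plug -50,0,5,45 [[289.9 146.2]
 [291.4 207.4]
 [291.5 213.1]
 [292.6 257.2]]
exp rod -110,0,6,66 [[403.   65.8]
 [393.5 207.1]
 [393.1 213.9]
 [388.8 277.7]]
red
[284 218  16  41 610] ends [290.8 218.2] [292.  258.1]
yel
[381 218  18  37 548] ends [390.3 218. ] [390. 254.]
plug [(0.76, [273.2, 145.5, 306.2, 261.8])]
dip_rod [(0.65, [376.4, 65.6, 407.6, 252.7])]
```

View pics/w6.png

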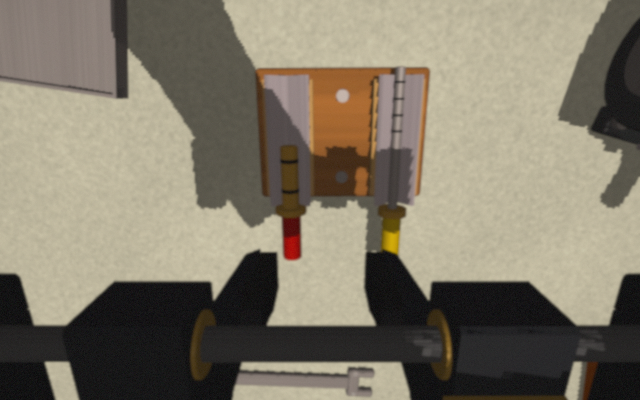

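The plug lies straight in the empty trough (stem 290,146–205; flange at v≈210 just outside the trough end). Now the dip rod (collar ≈392,210, grip 390,218–278).

```bash
python3 go.py .5723 .0401 .10 .17 0; 
python3 -m jog '[{"wx":0,"wy":0,"wz":0,"dx":0.072,"dy":0.133,"dz":-0.01,"hand":0.5},{"wx":0,"wy":0,"wz":0,"dx":0.07,"dy":0.132,"dz":-0.05,"hand":0.5},{"wx":0,"wy":0,"wz":0,"dx":0,"dy":0,"dz":-0.15,"hand":0.5},{"wx":0,"wy":0,"wz":0,"dx":0,"dy":0,"dz":-0.15,"hand":0.5},{"wx":0,"wy":0,"wz":0,"dx":0,"dy":0,"dz":0,"hand":0.5}]' 35
python3 go.py .5723 .0401 .055 .17 0
```

```text
shift [ 0.1424  0.2712 -0.405 ] turn [-0.0006 -0.0004  0.0008]
q [ 0.3248  0.7043 -0.5997  1.8707  0.5677  0.744   1.1446] F [ 0.471   0.2061 -0.1248] ff 0.0 op 0.45215384434480005 t 15.5167
clock: 15.93
tool_pos: [0.5674, 0.0381, 0.0659]
eef_rot: [-0.085, 0.996, -0.0, -0.007]
contact_force: [0.4, -1.2, -0.0]
opening: 0.499
finger_force: 0.0
shift [ 0.0197  0.0082 -0.1983] turn [ 0.0006 -0.0066 -0.    ]
q [ 0.1337  0.8754 -0.4907  1.829   0.6664  0.6226  0.9711] F [ 0.3778 -1.1526 -0.0353] ff 0.0 op 0.498997684253593 t 15.9333
```

```bash
python3 -m jog '[{"wx":0,"wy":-0.006,"wz":0,"dx":0.02,"dy":0.008,"dz":-0.01,"hand":0.5},{"wx":0,"wy":0,"wz":0,"dx":0,"dy":0,"dz":-0.07,"hand":0.5},{"wx":0,"wy":0,"wz":0,"dx":0,"dy":0,"dz":-0.07,"hand":0.5},{"wx":0,"wy":0,"wz":0,"dx":0,"dy":0,"dz":-0.048,"hand":0.5},{"wx":0,"wy":0,"wz":0,"dx":0,"dy":0,"dz":0,"hand":0.5}]' 35
python3 go.py .5723 .0401 .055 .17 0
```

```text
clock: 16.35
tool_pos: [0.5768, 0.0406, 0.0228]
eef_rot: [-0.084, 0.996, 0.0, 0.005]
contact_force: [0.0, -0.3, 0.3]
opening: 0.495
finger_force: 0.0
shift [-0.0181 -0.002  -0.0261] turn [-0.0005  0.0053  0.0008]
q [ 0.0925  0.9377 -0.4231  1.8383  0.7357  0.517   0.9083] F [ 0.0101 -0.27    0.2729] ff 0.0 op 0.4952902725090132 t 16.35
```

```bash
python3 -m jog '[{"wx":0,"wy":0.005,"wz":0.001,"dx":-0.018,"dy":-0.002,"dz":-0.024,"hand":0.5},{"wx":0,"wy":0,"wz":0,"dx":0,"dy":0,"dz":0,"hand":0.5}]' 35
python3 go.py .5723 .0401 .055 .17 0
python3 -m jog '[{"wx":0,"wy":0,"wz":0,"dx":0,"dy":0,"dz":0,"hand":1},{"wx":0,"wy":0,"wz":0,"dx":0,"dy":0,"dz":0,"hand":1},{"wx":0,"wy":0,"wz":0,"dx":0,"dy":0,"dz":0,"hand":1},{"wx":0,"wy":0,"wz":0,"dx":0,"dy":0,"dz":0,"hand":1},{"wx":0,"wy":0,"wz":0,"dx":0,"dy":0,"dz":0,"hand":1}]' 35
python3 -m jog '[{"wx":0,"wy":0,"wz":0,"dx":0,"dy":0,"dz":0,"hand":1},{"wx":0,"wy":0,"wz":0,"dx":0,"dy":0,"dz":0,"hand":1},{"wx":0,"wy":0,"wz":0,"dx":0,"dy":0,"dz":0,"hand":1}]' 35; python3 go.py .5723 .0401 .055 .17 0
```

```text
clock: 16.52
tool_pos: [0.5723, 0.0404, 0.0178]
eef_rot: [-0.085, 0.996, 0.001, 0.001]
contact_force: [0.2, 0.6, -0.4]
opening: 0.5
finger_force: 0.0
shift [ 0.     -0.0013 -0.0059] turn [-0.0008  0.0006 -0.0004]
q [ 0.0924  0.9454 -0.422   1.8428  0.7376  0.5143  0.9082] F [ 0.1648  0.6152 -0.3971] ff 0.0 op 0.5004769349135076 t 16.5167
clock: 16.93
tool_pos: [0.5727, 0.0405, 0.0177]
eef_rot: [-0.085, 0.996, 0.001, 0.001]
contact_force: [1.2, -0.8, 1.3]
opening: 0.171
finger_force: 35.0
clock: 17.18
tool_pos: [0.5726, 0.0405, 0.0176]
eef_rot: [-0.085, 0.996, 0.001, 0.001]
contact_force: [0.8, -0.2, 1.4]
opening: 0.167
finger_force: 35.0
shift [-0.0013 -0.0018 -0.0051] turn [-0.0007  0.0009 -0.0006]
q [ 0.0918  0.9457 -0.4213  1.8425  0.7383  0.5135  0.9077] F [ 0.8257 -0.1983  1.4432] ff 34.999303221702576 op 0.1670669575468227 t 17.1833
```

```bash
python3 -m jog '[{"wx":0,"wy":0,"wz":0,"dx":0,"dy":0,"dz":0.05,"hand":1},{"wx":0,"wy":0,"wz":0,"dx":0,"dy":0,"dz":0.1,"hand":1},{"wx":0,"wy":0,"wz":0,"dx":0,"dy":0,"dz":0.15,"hand":1},{"wx":0,"wy":0,"wz":0,"dx":0.06,"dy":0,"dz":0.15,"hand":1},{"wx":0,"wy":0,"wz":0,"dx":0.06,"dy":0,"dz":0.15,"hand":1}]' 35
python3 -m jog '[{"wx":0,"wy":0,"wz":0,"dx":0.06,"dy":0,"dz":0.15,"hand":1},{"wx":0,"wy":0,"wz":0,"dx":0.06,"dy":0,"dz":0,"hand":1},{"wx":0,"wy":0,"wz":0,"dx":0,"dy":0,"dz":0,"hand":1},{"wx":0,"wy":0,"wz":0,"dx":0,"dy":0,"dz":0,"hand":1}]' 35
python3 - <<'E'
from h import *
np.set_printoptions(precision=1,suppress=True)
W=r.camera_info("wrist");im=r.snapshot("wrist");np.save("w7.npy",W,allow_pickle=True);cv2.imwrite("pics/w7.png",im[:,:,::-1])
s=r.get_state();M=Rt.from_quat(s["eef_rot"]).as_matrix();g=s["tool_pos"]-.0375*M[:,2];a=-M[:,0];n=M[:,1]
print("exp tip, collar, collar edges",proj(W,[g-a*.144,g-a*.034,g-a*.034-n*.012,g-a*.034+n*.012]))
for q in("dip_rod","plug"):print(q,[(round(d["p"],2),d["bbox"]) for d in r.search_frame("wrist",q)])
for v in range(206,262,4):
    print(v,[tuple(int(c) for c in im[v,u]) for u in (312,320,328)])
E
python3 go.py .6292 .2676 .2886 -.093 45
```

```text
clock: 17.6
tool_pos: [0.601, 0.041, 0.1697]
eef_rot: [-0.086, 0.996, 0.001, -0.0]
contact_force: [2.0, 0.2, -2.0]
opening: 0.172
finger_force: 35.0
clock: 17.93
tool_pos: [0.6317, 0.0406, 0.205]
eef_rot: [-0.085, 0.996, 0.001, 0.0]
contact_force: [-0.3, 0.0, -0.8]
opening: 0.167
finger_force: 35.0
exp tip, collar, collar edges [[ 320.5 -136.8]
 [ 320.6  207.2]
 [ 290.3  207.2]
 [ 350.9  207.2]]
dip_rod [(0.58, [290.4, 0.0, 351.4, 325.5])]
plug [(0.75, [215.3, 3.3, 247.6, 130.4])]
206 [(57, 51, 47), (65, 61, 57), (58, 54, 50)]
210 [(58, 51, 43), (64, 59, 56), (56, 51, 46)]
214 [(62, 45, 17), (61, 48, 27), (63, 46, 25)]
218 [(62, 45, 19), (60, 46, 18), (64, 47, 19)]
222 [(75, 54, 22), (77, 56, 25), (75, 55, 24)]
226 [(74, 55, 19), (76, 56, 18), (77, 55, 24)]
230 [(79, 59, 24), (78, 58, 25), (75, 56, 21)]
234 [(81, 61, 23), (82, 62, 27), (81, 61, 21)]
238 [(85, 68, 10), (87, 71, 10), (86, 70, 10)]
242 [(85, 70, 10), (90, 73, 10), (87, 72, 10)]
246 [(85, 68, 10), (89, 73, 10), (88, 71, 10)]
250 [(85, 68, 10), (87, 70, 10), (89, 73, 10)]
254 [(85, 70, 10), (90, 72, 10), (88, 72, 10)]
258 [(86, 70, 10), (87, 71, 10), (88, 73, 10)]
shift [0.1046 0.8982 0.2305] turn [ 0.015  -0.3947 -0.1259]
q [ 0.1936  0.7696 -0.6253  1.54    0.5033  0.9998  1.168 ] F [-0.3831  0.1145 -0.7816] ff 34.99523162841797 op 0.17086582975844838 t 18.0833
```

```bash
python3 -m jog '[{"wx":0.001,"wy":-0.025,"wz":-0.01,"dx":0.02,"dy":0.06,"dz":0.03,"hand":1},{"wx":0.001,"wy":-0.028,"wz":-0.01,"dx":0.02,"dy":0.07,"dz":0.03,"hand":1},{"wx":0.001,"wy":-0.028,"wz":-0.01,"dx":0.02,"dy":0.07,"dz":0.03,"hand":1},{"wx":0.001,"wy":-0.028,"wz":-0.01,"dx":0.02,"dy":0.07,"dz":0.03,"hand":1},{"wx":0.001,"wy":-0.028,"wz":-0.01,"dx":0.01,"dy":0.07,"dz":0.03,"hand":1}]' 35
python3 -m jog '[{"wx":0.001,"wy":-0.028,"wz":-0.01,"dx":0.01,"dy":0.07,"dz":0.02,"hand":1},{"wx":0.001,"wy":-0.028,"wz":-0.01,"dx":0.01,"dy":0.07,"dz":0.02,"hand":1},{"wx":0.001,"wy":-0.028,"wz":-0.01,"dx":0.01,"dy":0.07,"dz":0.02,"hand":1},{"wx":0.001,"wy":-0.028,"wz":-0.01,"dx":0,"dy":0.07,"dz":0.02,"hand":1},{"wx":0.001,"wy":-0.028,"wz":-0.01,"dx":0,"dy":0.07,"dz":0.02,"hand":1}]' 35
python3 go.py .6292 .2676 .2886 -.093 45
```

```text
clock: 18.5
tool_pos: [0.6538, 0.1261, 0.2417]
eef_rot: [-0.035, 0.99, -0.006, 0.137]
contact_force: [0.3, 0.3, -1.3]
opening: 0.167
finger_force: 35.0
clock: 18.92
tool_pos: [0.6608, 0.2133, 0.2665]
eef_rot: [0.017, 0.962, -0.013, 0.273]
contact_force: [1.5, -0.3, -0.9]
opening: 0.17
finger_force: 35.0
shift [-0.0173  0.2069 -0.0212] turn [-0.     -0.1158 -0.026 ]
q [-0.4442  0.5606 -0.1335  1.863   1.02    0.4437  0.1139] F [ 1.4778 -0.2879 -0.8896] ff 34.993228912353516 op 0.16983771077440593 t 18.9167
```

```bash
python3 -m jog '[{"wx":0,"wy":-0.023,"wz":-0.005,"dx":0,"dy":0.042,"dz":0,"hand":1},{"wx":0,"wy":-0.023,"wz":-0.005,"dx":0,"dy":0.042,"dz":0,"hand":1},{"wx":0,"wy":-0.023,"wz":-0.005,"dx":0,"dy":0.042,"dz":0,"hand":1},{"wx":0,"wy":-0.023,"wz":-0.005,"dx":0,"dy":0.042,"dz":0,"hand":1},{"wx":0,"wy":-0.023,"wz":-0.005,"dx":0,"dy":0.04,"dz":0,"hand":1}]' 35
python3 -m jog '[{"wx":0,"wy":0,"wz":0,"dx":0,"dy":0,"dz":0,"hand":1}]' 35
python3 go.py .6292 .2676 .2886 -.093 45
```

```text
clock: 19.33
tool_pos: [0.6608, 0.2636, 0.2663]
eef_rot: [0.04, 0.925, -0.018, 0.378]
contact_force: [0.0, 0.0, -0.7]
opening: 0.171
finger_force: 35.0
clock: 19.42
tool_pos: [0.6583, 0.2676, 0.2636]
eef_rot: [0.037, 0.926, -0.017, 0.375]
contact_force: [-0.5, 0.4, -1.6]
opening: 0.17
finger_force: 35.0
shift [-0.0074 -0.0102 -0.0096] turn [ 0.001  -0.0076 -0.0061]
q [-0.7953  0.6177  0.1575  1.9865  1.6784  0.4228 -0.7607] F [-0.4937  0.4238 -1.5933] ff 34.99811589717865 op 0.17009792470565982 t 19.4167
```

```bash
python3 -m jog '[{"wx":0.001,"wy":-0.0076,"wz":-0.006,"dx":-0.0074,"dy":-0.01,"dz":-0.0096,"hand":1},{"wx":0,"wy":0,"wz":0,"dx":0,"dy":0,"dz":0,"hand":1},{"wx":0,"wy":0,"wz":0,"dx":0,"dy":0,"dz":0,"hand":1}]' 35
python3 go.py .6292 .2676 .2886 -.093 45
python3 - <<'E'
from h import *
np.set_printoptions(precision=1,suppress=True)
s=r.get_state();M=Rt.from_quat(s["eef_rot"]).as_matrix();g=s["tool_pos"]-.0375*M[:,2];a=-M[:,0]
D=r.camera_info("side");im=r.snapshot("side")
print("exp tip,mid,collar",proj(D,[g-a*.144,g-a*.09,g-a*.034]))
na=np.array([np.cos(-.093),np.sin(-.093),1])/2**.5;m=np.array([.5077,.2789,.165]);print("mouth px",proj(D,[m,m-na*.04]))
for q in("dip_rod","neck"):print(q,[(round(d["p"],2),d["bbox"]) for d in r.search_frame("side",q)])
cv2.imwrite("pics/d8.png",im[:,:,::-1])
E
```

```text
clock: 19.67
tool_pos: [0.6601, 0.2592, 0.2642]
eef_rot: [0.047, 0.922, -0.02, 0.384]
contact_force: [0.3, -0.3, -0.3]
opening: 0.167
finger_force: 35.0
shift [-0.0148  0.0235 -0.0118] turn [0.0004 0.0016 0.0043]
q [-0.7881  0.6198  0.15    2.001   1.7261  0.4499 -0.8252] F [ 0.2752 -0.3376 -0.2762] ff 34.99538540840149 op 0.16684320070330777 t 19.6667
exp tip,mid,collar [[301.5 230.1]
 [287.  212.1]
 [271.9 193.3]]
mouth px [[310.3 242.3]
 [321.  255.4]]
dip_rod [(0.6, [272.9, 195.2, 301.5, 229.5]), (0.49, [332.9, 211.4, 371.0, 248.0])]
neck [(0.54, [303.3, 242.8, 331.9, 270.3])]
```

```bash
python3 -m jog '[{"wx":0,"wy":0.0016,"wz":0.004,"dx":-0.0148,"dy":0.0235,"dz":-0.0118,"hand":1},{"wx":0,"wy":0,"wz":0,"dx":0,"dy":0,"dz":0,"hand":1},{"wx":0,"wy":0,"wz":0,"dx":0,"dy":0,"dz":0,"hand":1},{"wx":0,"wy":0,"wz":0,"dx":0,"dy":0,"dz":0,"hand":1}]' 35
python3 go.py .6292 .2676 .2886 -.093 45
```

```text
clock: 20.15
tool_pos: [0.6569, 0.2666, 0.262]
eef_rot: [0.043, 0.922, -0.017, 0.383]
contact_force: [0.5, 1.0, -0.4]
opening: 0.17
finger_force: 35.0
shift [-0.0018 -0.006  -0.0029] turn [-0.0004  0.0013 -0.0001]
q [-0.7961  0.6229  0.1444  2.0027  1.7333  0.4538 -0.8364] F [ 0.476   1.0008 -0.3613] ff 34.99504745006561 op 0.17045112696586942 t 20.15
```

```bash
python3 -m jog '[{"wx":0,"wy":0.001,"wz":0,"dx":-0.03,"dy":-0.003,"dz":-0.03,"hand":1},{"wx":0,"wy":0,"wz":0,"dx":-0.03,"dy":0.0028,"dz":-0.03,"hand":1},{"wx":0,"wy":0,"wz":0,"dx":-0.03,"dy":0.0028,"dz":-0.03,"hand":1},{"wx":0,"wy":0,"wz":0,"dx":-0.03,"dy":0.0028,"dz":-0.03,"hand":1},{"wx":0,"wy":0,"wz":0,"dx":0,"dy":0,"dz":0,"hand":1}]' 35
python3 go.py .5306 .2768 .1896 -.093 45
python3 - <<'E'
from h import *
np.set_printoptions(precision=1,suppress=True)
for n in ("side","wrist"):
    im=r.snapshot(n)
    for q in("dip_rod","neck"):print(n,q,[(round(d["p"],2),d["bbox"]) for d in r.search_frame(n,q)])
W=r.camera_info("wrist");na=np.array([np.cos(-.093),np.sin(-.093),1])/2**.5;m=np.array([.5077,.2789,.165]);print("mouth px",proj(W,[m,m-na*.04]))
cv2.imwrite("pics/w9.png",im[:,:,::-1])
E
```

```text
clock: 20.57
tool_pos: [0.6249, 0.2681, 0.23]
eef_rot: [0.042, 0.924, -0.018, 0.381]
contact_force: [-0.5, 0.1, -1.7]
opening: 0.167
finger_force: 35.0
shift [-0.2684  0.0245 -0.271 ] turn [ 0.0002 -0.0016 -0.001 ]
q [-0.7946  0.652   0.0715  2.0935  1.8798  0.5386 -1.0418] F [-0.4963  0.1465 -1.7191] ff 34.995328187942505 op 0.16707338567839472 t 20.5667
side dip_rod [(0.45, [288.8, 214.3, 309.8, 241.6])]
side neck [(0.84, [306.7, 241.6, 333.3, 269.9]), (0.69, [286.0, 215.0, 312.8, 244.1])]
wrist dip_rod []
wrist neck []
mouth px [[ 320.6  -91.2]
 [ 320.3 -261.6]]
```

```bash
python3 -m jog '[{"wx":0,"wy":-0.0016,"wz":-0.001,"dx":-0.03,"dy":0.0028,"dz":-0.03,"hand":1},{"wx":0,"wy":0,"wz":0,"dx":-0.03,"dy":0.0028,"dz":-0.03,"hand":1},{"wx":0,"wy":0,"wz":0,"dx":-0.03,"dy":0.0028,"dz":-0.03,"hand":1},{"wx":0,"wy":0,"wz":0,"dx":-0.03,"dy":0.0028,"dz":-0.03,"hand":1},{"wx":0,"wy":0,"wz":0,"dx":0,"dy":0,"dz":0,"hand":1}]' 35
python3 go.py .5306 .2768 .1896 -.093 45
python3 -m jog '[{"wx":0,"wy":0,"wz":0,"dx":-0.03,"dy":0.0028,"dz":-0.03,"hand":1},{"wx":0,"wy":0,"wz":0,"dx":-0.03,"dy":0.0028,"dz":-0.03,"hand":1},{"wx":0,"wy":0,"wz":0,"dx":-0.03,"dy":0.0028,"dz":-0.03,"hand":1},{"wx":0,"wy":0,"wz":0,"dx":-0.02,"dy":0.002,"dz":-0.02,"hand":1},{"wx":0,"wy":0,"wz":0,"dx":0,"dy":0,"dz":0,"hand":1}]' 35
python3 go.py .5306 .2768 .1896 -.093 45
```

```text
clock: 21.28
tool_pos: [0.5954, 0.271, 0.2005]
eef_rot: [0.043, 0.923, -0.018, 0.383]
contact_force: [-0.2, 0.1, -1.5]
opening: 0.17
finger_force: 35.0
shift [-0.1503  0.0131 -0.153 ] turn [0.     0.0004 0.0001]
q [-0.8022  0.6945  0.0025  2.1742  1.9766  0.6423 -1.2144] F [-0.1714  0.0721 -1.4946] ff 34.9954479932785 op 0.16997414887390044 t 21.2833
clock: 21.7
tool_pos: [0.5688, 0.2735, 0.1737]
eef_rot: [0.043, 0.922, -0.018, 0.383]
contact_force: [0.2, -0.0, -1.1]
opening: 0.168
finger_force: 35.0
shift [-0.0438  0.003  -0.0459] turn [-0.0001  0.0012  0.0005]
q [-0.8174  0.7429 -0.0512  2.2405  2.0337  0.7351 -1.3482] F [ 0.2286 -0.0427 -1.0787] ff 34.99525487422943 op 0.16827349648895593 t 21.7
```

```bash
python3 -m jog '[{"wx":0,"wy":0,"wz":0,"dx":-0.015,"dy":0.0012,"dz":-0.015,"hand":1},{"wx":0,"wy":0,"wz":0,"dx":-0.015,"dy":0.0012,"dz":-0.015,"hand":1},{"wx":0,"wy":0,"wz":0,"dx":0,"dy":0,"dz":0,"hand":1}]' 35
python3 -m jog '[{"wx":0,"wy":0,"wz":0,"dx":-0.007,"dy":0.0006,"dz":-0.007,"hand":1},{"wx":0,"wy":0,"wz":0,"dx":0,"dy":0,"dz":0,"hand":1}]' 35 | sed -n '2p;4p'
python3 -m jog '[{"wx":0,"wy":0,"wz":0,"dx":-0.006,"dy":0.0006,"dz":-0.006,"hand":1},{"wx":0,"wy":0,"wz":0,"dx":0,"dy":0,"dz":0,"hand":1}]' 35| sed -n '2p;4p'
python3 -m jog '[{"wx":0,"wy":0,"wz":0,"dx":-0.005,"dy":0.0004,"dz":-0.005,"hand":1},{"wx":0,"wy":0,"wz":0,"dx":0,"dy":0,"dz":0,"hand":1}]' 35| sed -n '2p;4p'
python3 go.py .5306 .2768 .1896 -.093 45
```

```text
clock: 21.95
tool_pos: [0.5614, 0.2739, 0.1664]
eef_rot: [0.044, 0.922, -0.018, 0.384]
contact_force: [-0.2, 0.4, -1.3]
opening: 0.169
finger_force: 35.0
tool_pos: [0.56, 0.274, 0.165]
contact_force: [0.1, -0.1, -0.8]
tool_pos: [0.5585, 0.2741, 0.1635]
contact_force: [0.3, 1.4, -0.8]
tool_pos: [0.5576, 0.2742, 0.1625]
contact_force: [0.1, 0.4, -0.4]
shift [ 0.0011  0.0003 -0.0011] turn [-0.0004  0.0022  0.001 ]
q [-0.8262  0.7666 -0.0723  2.2681  2.053   0.777  -1.4046] F [ 0.0767  0.432  -0.3944] ff 34.995049238204956 op 0.17135152233903642 t 22.45
```

Reached the nominal seat with no contact yet; creep on until the collar stops.

```bash
for i in 1; do 
python3 -m jog '[{"wx":0,"wy":0,"wz":0,"dx":-0.004,"dy":0.0004,"dz":-0.004,"hand":1},{"wx":0,"wy":0,"wz":0,"dx":0,"dy":0,"dz":0,"hand":1}]' 35| sed -n '2p;4p'
python3 -m jog '[{"wx":0,"wy":0,"wz":0,"dx":-0.004,"dy":0.0004,"dz":-0.004,"hand":1},{"wx":0,"wy":0,"wz":0,"dx":0,"dy":0,"dz":0,"hand":1}]' 35| sed -n '2p;4p'
python3 -m jog '[{"wx":0,"wy":0,"wz":0,"dx":-0.004,"dy":0.0004,"dz":-0.004,"hand":1},{"wx":0,"wy":0,"wz":0,"dx":0,"dy":0,"dz":0,"hand":1}]' 35| sed -n '2p;4p'; done
```

```text
tool_pos: [0.5577, 0.2741, 0.1624]
contact_force: [3.7, -0.4, 2.3]
tool_pos: [0.5577, 0.2741, 0.1624]
contact_force: [4.3, 0.5, 4.9]
tool_pos: [0.5578, 0.2741, 0.1624]
contact_force: [6.5, -0.8, 8.1]
```

```bash
python3 -m jog '[{"wx":0,"wy":0,"wz":0,"dx":-0.002,"dy":0.0002,"dz":-0.002,"hand":1},{"wx":0,"wy":0,"wz":0,"dx":0,"dy":0,"dz":0,"hand":1},{"wx":0,"wy":0,"wz":0,"dx":0.004,"dy":-0.0004,"dz":0.004,"hand":1}]' 35
python3 - <<'E'
from h import *
np.set_printoptions(precision=3,suppress=True)
S=r.camera_info("scene");D=r.camera_info("side")
print("block",plane(S,(157,305),.045),plane(D,((405-.0)/2.068+170,108/2.068+100),.045),plane(D,(470/2.068+170,113/2.068+100),.045))
E
python3 -m jog '[{"wx":0,"wy":0,"wz":0,"dx":0.03,"dy":-0.0028,"dz":0.03,"hand":1},{"wx":0,"wy":0,"wz":0,"dx":0.036,"dy":-0.0034,"dz":0.036,"hand":1},{"wx":0,"wy":0,"wz":0,"dx":0.036,"dy":-0.0034,"dz":0.036,"hand":1},{"wx":0,"wy":0,"wz":0,"dx":0.036,"dy":-0.0034,"dz":0.036,"hand":1},{"wx":0,"wy":0,"wz":0,"dx":0.036,"dy":-0.0034,"dz":0.036,"hand":1}]' 35
python3 go.py .6292 .2676 .2886 -.093 45
```

```text
clock: 23.2
tool_pos: [0.5578, 0.2741, 0.1625]
eef_rot: [0.045, 0.921, -0.018, 0.387]
contact_force: [4.1, -0.5, 4.1]
opening: 0.168
finger_force: 35.0
block [ 0.564 -0.5  ] [ 0.601 -0.513] [ 0.482 -0.539]
clock: 23.62
tool_pos: [0.5975, 0.2705, 0.2027]
eef_rot: [0.043, 0.923, -0.018, 0.383]
contact_force: [-0.1, -0.6, -2.1]
opening: 0.174
finger_force: 35.0
shift [ 0.2359 -0.0219  0.2341] turn [-0.0004  0.0003  0.0004]
q [-0.8012  0.6907  0.0075  2.1693  1.972   0.6344 -1.2047] F [-0.1484 -0.6338 -2.129 ] ff 34.99582886695862 op 0.17438565127860023 t 23.6167
```

```bash
python3 -m jog '[{"wx":0,"wy":0,"wz":0,"dx":0.04,"dy":-0.0037,"dz":0.04,"hand":1},{"wx":0,"wy":0,"wz":0,"dx":0.04,"dy":-0.0037,"dz":0.04,"hand":1},{"wx":0,"wy":0,"wz":0,"dx":0.04,"dy":-0.0037,"dz":0.04,"hand":1},{"wx":0,"wy":0,"wz":0,"dx":0.04,"dy":-0.0037,"dz":0.04,"hand":1},{"wx":0,"wy":0,"wz":0,"dx":0.04,"dy":-0.0037,"dz":0.04,"hand":1}]' 35
python3 -m jog '[{"wx":0,"wy":0,"wz":0,"dx":0.04,"dy":-0.0037,"dz":0.04,"hand":1},{"wx":0,"wy":0,"wz":0,"dx":0,"dy":0,"dz":0.04,"hand":1},{"wx":0,"wy":0,"wz":0,"dx":0,"dy":0,"dz":0.04,"hand":1},{"wx":0,"wy":0,"wz":0,"dx":0,"dy":0,"dz":0,"hand":1}]' 35
python3 go.py .562 -.277 .25 0 0
```

```text
clock: 24.03
tool_pos: [0.6475, 0.266, 0.2526]
eef_rot: [0.043, 0.923, -0.017, 0.383]
contact_force: [0.9, -0.5, -1.3]
opening: 0.169
finger_force: 35.0
clock: 24.37
tool_pos: [0.6582, 0.2655, 0.2844]
eef_rot: [0.044, 0.922, -0.017, 0.384]
contact_force: [1.1, -0.2, -2.0]
opening: 0.174
finger_force: 35.0
shift [-0.3847 -2.1698 -0.2923] turn [0.0171 0.3944 0.0453]
q [-0.8212  0.5894  0.188   1.9824  1.6253  0.4242 -0.7174] F [ 1.0806 -0.2349 -2.0236] ff 34.99483644962311 op 0.17449313829181057 t 24.3667
```

```bash
python3 -m jog '[{"wx":0.001,"wy":0.025,"wz":0.003,"dx":-0.01,"dy":-0.06,"dz":0,"hand":1},{"wx":0.001,"wy":0.025,"wz":0.003,"dx":-0.01,"dy":-0.08,"dz":0,"hand":1},{"wx":0.001,"wy":0.025,"wz":0.003,"dx":-0.01,"dy":-0.08,"dz":0,"hand":1},{"wx":0.001,"wy":0.025,"wz":0.003,"dx":-0.01,"dy":-0.08,"dz":0,"hand":1},{"wx":0.001,"wy":0.025,"wz":0.003,"dx":-0.01,"dy":-0.08,"dz":0,"hand":1}]' 35
python3 -m jog '[{"wx":0.001,"wy":0.025,"wz":0.003,"dx":-0.02,"dy":-0.1,"dz":0,"hand":1},{"wx":0.001,"wy":0.025,"wz":0.003,"dx":-0.02,"dy":-0.1,"dz":0,"hand":1},{"wx":0.001,"wy":0.025,"wz":0.003,"dx":-0.02,"dy":-0.1,"dz":0,"hand":1},{"wx":0.001,"wy":0.025,"wz":0.003,"dx":-0.02,"dy":-0.1,"dz":0,"hand":1},{"wx":0.001,"wy":0.025,"wz":0.003,"dx":-0.02,"dy":-0.1,"dz":0,"hand":1}]' 35
python3 -m jog '[{"wx":0.001,"wy":0.025,"wz":0.003,"dx":-0.02,"dy":-0.1,"dz":0,"hand":1},{"wx":0.001,"wy":0.025,"wz":0.003,"dx":-0.02,"dy":-0.1,"dz":0,"hand":1},{"wx":0.001,"wy":0.025,"wz":0.003,"dx":-0.02,"dy":-0.1,"dz":0,"hand":1},{"wx":0.001,"wy":0.025,"wz":0.003,"dx":-0.02,"dy":-0.1,"dz":0,"hand":1},{"wx":0.001,"wy":0.025,"wz":0.003,"dx":-0.02,"dy":-0.1,"dz":0,"hand":1}]' 35
python3 go.py .562 -.277 .25 0 0
```

```text
clock: 24.78
tool_pos: [0.6451, 0.1775, 0.2814]
eef_rot: [0.029, 0.962, -0.014, 0.272]
contact_force: [0.4, -0.1, -2.0]
opening: 0.171
finger_force: 35.0
clock: 25.2
tool_pos: [0.6205, 0.0505, 0.2821]
eef_rot: [0.016, 0.988, -0.009, 0.151]
contact_force: [0.5, 0.1, -1.1]
opening: 0.17
finger_force: 35.0
clock: 25.62
tool_pos: [0.5957, -0.0747, 0.2821]
eef_rot: [0.001, 1.0, -0.004, 0.027]
contact_force: [0.3, 0.4, -1.3]
opening: 0.174
finger_force: 35.0
shift [-0.1349 -0.809  -0.2831] turn [0.0037 0.0265 0.0009]
q [ 0.3625  0.5949 -0.5471  1.6022  0.3706  0.9934  1.2715] F [ 0.3304  0.3886 -1.2724] ff 34.995859265327454 op 0.17386890930059312 t 25.6167
```

```bash
python3 -m jog '[{"wx":0.001,"wy":0.007,"wz":0,"dx":-0.017,"dy":-0.1,"dz":0,"hand":1},{"wx":0.001,"wy":0.007,"wz":0,"dx":-0.017,"dy":-0.1,"dz":0,"hand":1},{"wx":0.001,"wy":0.007,"wz":0,"dx":-0.017,"dy":-0.1,"dz":0,"hand":1},{"wx":0,"wy":0.006,"wz":0,"dx":-0.017,"dy":-0.1,"dz":0,"hand":1},{"wx":0,"wy":0,"wz":0,"dx":-0.017,"dy":-0.1,"dz":0,"hand":1}]' 35
python3 -m jog '[{"wx":0,"wy":0,"wz":0,"dx":-0.017,"dy":-0.1,"dz":-0.04,"hand":1},{"wx":0,"wy":0,"wz":0,"dx":-0.017,"dy":-0.1,"dz":-0.06,"hand":1},{"wx":0,"wy":0,"wz":0,"dx":-0.017,"dy":-0.1,"dz":-0.08,"hand":1},{"wx":0,"wy":0,"wz":0,"dx":0,"dy":0,"dz":-0.1,"hand":1},{"wx":0,"wy":0,"wz":0,"dx":0,"dy":0,"dz":-0.1,"hand":1}]' 35
python3 -m jog '[{"wx":0,"wy":0,"wz":0,"dx":0,"dy":0,"dz":-0.1,"hand":1},{"wx":0,"wy":0,"wz":0,"dx":0,"dy":0,"dz":-0.1,"hand":1},{"wx":0,"wy":0,"wz":0,"dx":0,"dy":0,"dz":-0.07,"hand":1},{"wx":0,"wy":0,"wz":0,"dx":0,"dy":0,"dz":0,"hand":1},{"wx":0,"wy":0,"wz":0,"dx":0,"dy":0,"dz":0,"hand":1}]' 35
python3 go.py .562 -.277 .14 0 0
```

```text
clock: 26.03
tool_pos: [0.575, -0.1993, 0.2816]
eef_rot: [0.001, 1.0, -0.001, 0.0]
contact_force: [0.0, 0.1, -0.9]
opening: 0.169
finger_force: 35.0
clock: 26.45
tool_pos: [0.5614, -0.2758, 0.1859]
eef_rot: [0.003, 1.0, -0.001, 0.001]
contact_force: [-0.2, 0.8, -1.1]
opening: 0.171
finger_force: 35.0
clock: 26.87
tool_pos: [0.5619, -0.2726, 0.1192]
eef_rot: [0.001, 1.0, -0.0, 0.0]
contact_force: [-0.3, -0.9, -0.7]
opening: 0.172
finger_force: 35.0
shift [ 0.0005 -0.0174 -0.0717] turn [0.0002 0.0001 0.0006]
q [ 0.6305  0.8387 -0.4649  1.6425  0.4945  0.7797  1.5105] F [-0.2513 -0.9075 -0.6501] ff 34.99570906162262 op 0.17204195500332148 t 26.8667
```

```bash
python3 -m jog '[{"wx":0,"wy":0,"wz":0,"dx":0,"dy":-0.017,"dz":0,"hand":1},{"wx":0,"wy":0,"wz":0,"dx":0,"dy":0,"dz":0,"hand":1},{"wx":0,"wy":0,"wz":0,"dx":0,"dy":0,"dz":0,"hand":1},{"wx":0,"wy":0,"wz":0,"dx":0,"dy":0,"dz":0,"hand":1}]' 35 | head -3
python3 - <<'E'
from h import *
np.set_printoptions(precision=3,suppress=True)
s=r.get_state();M=Rt.from_quat(s["eef_rot"]).as_matrix();g=s["tool_pos"]-.0375*M[:,2];a=-M[:,0];print("tip exp",g-a*.144)
for n in ("scene","side","wrist"):
    I=r.camera_info(n);im=r.snapshot(n);cv2.imwrite(f"pics/end_{n}.png",im[:,:,::-1])
    print(n,"exp tip,collar",proj(I,[g-a*.144,g-a*.034]).round(1).tolist())
    for q in("dip_rod","tray","plug"):print(q,[(round(d["p"],2),d["bbox"]) for d in r.search_frame(n,q)])
    c,sn=np.cos(.17),np.sin(.17);p=np.array([.553,-.0478,.0594]);u=np.array([c,sn,0]);print("plug exp",proj(I,[p-.05*u,p+.045*u]).round(1).tolist())
    # tray corners by mask -> bench
    for d in r.masks_of(n,"tray")[:1]:
        v,uu=np.nonzero(d["region"]);q4=cv2.boxPoints(cv2.minAreaRect(np.c_[uu,v].astype(np.float32)));ce=(uu.mean(),v.mean());print("tray centre",plane(I,ce,.01))
E
```

```text
clock: 27.2
tool_pos: [0.5636, -0.278, 0.1217]
eef_rot: [0.001, 1.0, -0.001, 0.003]
tip exp [ 0.419 -0.278  0.158]
scene exp tip,collar [[195.1, 205.4], [219.1, 220.9]]
dip_rod [(0.63, [221.3, 221.8, 237.6, 235.7])]
tray [(0.76, [171.3, 225.7, 236.0, 273.4])]
plug [(0.46, [274.8, 211.3, 302.5, 228.3])]
plug exp [[277.1, 215.0], [302.8, 224.8]]
tray centre [ 0.412 -0.275]
side exp tip,collar [[400.8, 157.2], [368.3, 151.6]]
dip_rod [(0.72, [349.5, 146.4, 401.8, 157.4])]
tray [(0.96, [370.1, 185.0, 428.8, 214.5]), (0.49, [347.8, 145.0, 403.9, 160.7])]
plug [(0.44, [320.8, 205.3, 355.9, 212.7])]
plug exp [[353.8, 211.2], [323.0, 207.6]]
tray centre [ 0.407 -0.268]
wrist exp tip,collar [[319.9, -133.5], [319.8, 212.4]]
dip_rod [(0.59, [292.3, 0.0, 349.1, 328.0])]
tray []
plug [(0.64, [631.7, 197.1, 640.0, 254.4])]
plug exp [[666.3, 123.3], [650.4, 256.0]]
tray centre [ 0.457 -0.271]
```

Every check agrees: the tip is over the tray centre at 0.158 m, the rod is level and gripped at 35 N, and the plug is in its trough. Handing in.

```bash
python3 -m jog '[{"wx":0,"wy":0,"wz":0,"dx":0,"dy":0,"dz":0,"hand":1},{"wx":0,"wy":0,"wz":0,"dx":0,"dy":0,"dz":0,"hand":1},{"wx":0,"wy":0,"wz":0,"dx":0,"dy":0,"dz":0,"hand":1},{"wx":0,"wy":0,"wz":0,"dx":0,"dy":0,"dz":0,"hand":1},{"wx":0,"wy":0,"wz":0,"dx":0,"dy":0,"dz":0,"hand":1}]' 35
python3 -c "
from plant import r
print(r.finish_job())"
```

```text
clock: 28.37
tool_pos: [0.5631, -0.2776, 0.1206]
eef_rot: [0.001, 1.0, -0.001, 0.002]
contact_force: [0.2, -1.2, -0.7]
opening: 0.169
finger_force: 35.0
the job is handed in; nothing more can be done
None
```

The job is handed in at 28.4 s with no verdict returned: the plug lies in the empty trough, the rod was pushed in until its collar stopped on the rim and drawn out, and it is now held level with its tip about 16 cm above the bench over the tray.

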